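# Deal plywood spacers onto an indexed kit shuttle

### The job

Pull up the shuttle's plunger knob, slide its carriage out from under the clear cover to the hole at the far end of its travel and let the pin drop in, then deal the loose plywood spacers flat onto the two tray spindles one each in turn, round by round, for as long as there are two left for a full round; if one is then left over, put it on the separate spare post. When all are dealt, pull the plunger again, slide the carriage fully back under the cover and let the pin drop into the first hole. Do not knock over the glue bottle.

Things in the scene. Friction and masses are not known exactly. Their poses are not given: they have to be found in the camera images.
- shuttle: fixed plywood base 126 (x) by 630 mm (y), 12 mm thick, origin on the bench 300 mm from its -y end. On it: two rails and a steel index bar with three 14 mm holes at x = 0, y = 0, -115 and -230 mm; the carriage rides along y. A clear cover 132 mm wide on four posts spans y = +86 to +330 mm, underside 135 and top 139 mm above the bench; the rest of the base is at most 30 mm high
- carriage (a joint): travel of the carriage (m): 0 = parked, both trays under the cover; grows toward the base's -y; 0.230 = loading position (far hole), both trays clear of the cover; end stops 2 mm beyond. Friction about 1.5 N. The middle hole (0.115) is not used. It is a plywood deck, top 41 mm above the bench, with the plunger at its -y end and two grey trays 104 mm square, rim 52 mm above the bench
- plunger (a joint): height (m) by which the spring plunger is pulled up: 0 = pin fully in a hole, at most 0.022; the pin is free of the bar above 0.015 and rests on it at about 0.014 when not over a hole. Spring force about 4 N at 0 rising to 9 N. The 10 mm pin has a round end and drops in by itself within about 3 mm of a hole
- knob (a point): middle of the black plunger knob, an upright cylinder 32 mm across and 26 mm high (89 mm above the bench when the pin is in); travels with the carriage and rises with the plunger. Below it is a housing 28 mm across whose top is 66 mm above the bench
- seat_a (a point): centre of the seat at the foot of the steel spindle in the tray nearest the plunger (130 mm from the plunger axis along the base's +y), 56 mm above the bench: a spacer's underside rests here; fingertips at this height clear the tray rim. Seat 44 mm across; spindle 16 mm thick, round tip, rises 64 mm above the seat. Spacers pile up at 18 mm each
- seat_b (a point): same for the second tray's spindle, 120 mm further along, 250 mm from the plunger axis
- seat_spare (a point): centre of the seat of the separate spare post: a dark wooden block 80 mm square fixed on the bench, its seat 44 mm across and 30 mm above the bench, with a post 16 mm thick that rises 26 mm from the seat and takes one spacer
- spacer1: square plywood spacer 64 x 64 x 18 mm, about 50 g, with a 26 mm square through hole; origin at its centre, z axis through the hole; both faces alike. Starts flat on the bench; some are absent
- spacer2: square plywood spacer 64 x 64 x 18 mm, about 50 g, with a 26 mm square through hole; origin at its centre, z axis through the hole; both faces alike. Starts flat on the bench; some are absent
- spacer3: square plywood spacer 64 x 64 x 18 mm, about 50 g, with a 26 mm square through hole; origin at its centre, z axis through the hole; both faces alike. Starts flat on the bench; some are absent
- spacer4: square plywood spacer 64 x 64 x 18 mm, about 50 g, with a 26 mm square through hole; origin at its centre, z axis through the hole; both faces alike. Starts flat on the bench; some are absent
- spacer5: square plywood spacer 64 x 64 x 18 mm, about 50 g, with a 26 mm square through hole; origin at its centre, z axis through the hole; both faces alike. Starts flat on the bench; some are absent
- spacer6: square plywood spacer 64 x 64 x 18 mm, about 50 g, with a 26 mm square through hole; origin at its centre, z axis through the hole; both faces alike. Starts flat on the bench; some are absent
- spacer7: square plywood spacer 64 x 64 x 18 mm, about 50 g, with a 26 mm square through hole; origin at its centre, z axis through the hole; both faces alike. Starts flat on the bench; some are absent
- glue: bystander: white glue bottle with an orange cap, 60 mm across, 170 mm tall, origin under its centre; must stay upright
Things that resemble listed ones, but are neither listed nor needed, are in the scene too. Leave any orange or turquoise look-alike of the part that bears seat_spare alone.

How it is judged (in metres and radians):
On the way, in this order (a step that is already met when the one before it is completed fails the run):
1. the carriage stands at the far hole with the pin in (value of joint carriage between 0.224 and 0.236 m and value of joint plunger below 0.004 m), for 0.3 s.
2. first round: one spacer on each tray's spindle, and no second one yet (((horizontal distance between spacer1 and seat_a below 0.01 m and z of spacer1 in the frame of seat_a between 0.002 and 0.016 m) or (horizontal distance between spacer2 and seat_a below 0.01 m and z of spacer2 in the frame of seat_a between 0.002 and 0.016 m) or (horizontal distance between spacer3 and seat_a below 0.01 m and z of spacer3 in the frame of seat_a between 0.002 and 0.016 m) or (horizontal distance between spacer4 and seat_a below 0.01 m and z of spacer4 in the frame of seat_a between 0.002 and 0.016 m) or (horizontal distance between spacer5 and seat_a below 0.01 m and z of spacer5 in the frame of seat_a between 0.002 and 0.016 m) or (horizontal distance between spacer6 and seat_a below 0.01 m and z of spacer6 in the frame of seat_a between 0.002 and 0.016 m) or (horizontal distance between spacer7 and seat_a below 0.01 m and z of spacer7 in the frame of seat_a between 0.002 and 0.016 m)) and ((horizontal distance between spacer1 and seat_b below 0.01 m and z of spacer1 in the frame of seat_b between 0.002 and 0.016 m) or (horizontal distance between spacer2 and seat_b below 0.01 m and z of spacer2 in the frame of seat_b between 0.002 and 0.016 m) or (horizontal distance between spacer3 and seat_b below 0.01 m and z of spacer3 in the frame of seat_b between 0.002 and 0.016 m) or (horizontal distance between spacer4 and seat_b below 0.01 m and z of spacer4 in the frame of seat_b between 0.002 and 0.016 m) or (horizontal distance between spacer5 and seat_b below 0.01 m and z of spacer5 in the frame of seat_b between 0.002 and 0.016 m) or (horizontal distance between spacer6 and seat_b below 0.01 m and z of spacer6 in the frame of seat_b between 0.002 and 0.016 m) or (horizontal distance between spacer7 and seat_b below 0.01 m and z of spacer7 in the frame of seat_b between 0.002 and 0.016 m)) and not ((horizontal distance between spacer1 and seat_a below 0.01 m and z of spacer1 in the frame of seat_a between 0.02 and 0.034 m) or (horizontal distance between spacer2 and seat_a below 0.01 m and z of spacer2 in the frame of seat_a between 0.02 and 0.034 m) or (horizontal distance between spacer3 and seat_a below 0.01 m and z of spacer3 in the frame of seat_a between 0.02 and 0.034 m) or (horizontal distance between spacer4 and seat_a below 0.01 m and z of spacer4 in the frame of seat_a between 0.02 and 0.034 m) or (horizontal distance between spacer5 and seat_a below 0.01 m and z of spacer5 in the frame of seat_a between 0.02 and 0.034 m) or (horizontal distance between spacer6 and seat_a below 0.01 m and z of spacer6 in the frame of seat_a between 0.02 and 0.034 m) or (horizontal distance between spacer7 and seat_a below 0.01 m and z of spacer7 in the frame of seat_a between 0.02 and 0.034 m)) and not ((horizontal distance between spacer1 and seat_b below 0.01 m and z of spacer1 in the frame of seat_b between 0.02 and 0.034 m) or (horizontal distance between spacer2 and seat_b below 0.01 m and z of spacer2 in the frame of seat_b between 0.02 and 0.034 m) or (horizontal distance between spacer3 and seat_b below 0.01 m and z of spacer3 in the frame of seat_b between 0.02 and 0.034 m) or (horizontal distance between spacer4 and seat_b below 0.01 m and z of spacer4 in the frame of seat_b between 0.02 and 0.034 m) or (horizontal distance between spacer5 and seat_b below 0.01 m and z of spacer5 in the frame of seat_b between 0.02 and 0.034 m) or (horizontal distance between spacer6 and seat_b below 0.01 m and z of spacer6 in the frame of seat_b between 0.02 and 0.034 m) or (horizontal distance between spacer7 and seat_b below 0.01 m and z of spacer7 in the frame of seat_b between 0.02 and 0.034 m))), for 0.2 s.
3. second round: two spacers on each tray's spindle, and no third one yet (((horizontal distance between spacer1 and seat_a below 0.01 m and z of spacer1 in the frame of seat_a between 0.02 and 0.034 m) or (horizontal distance between spacer2 and seat_a below 0.01 m and z of spacer2 in the frame of seat_a between 0.02 and 0.034 m) or (horizontal distance between spacer3 and seat_a below 0.01 m and z of spacer3 in the frame of seat_a between 0.02 and 0.034 m) or (horizontal distance between spacer4 and seat_a below 0.01 m and z of spacer4 in the frame of seat_a between 0.02 and 0.034 m) or (horizontal distance between spacer5 and seat_a below 0.01 m and z of spacer5 in the frame of seat_a between 0.02 and 0.034 m) or (horizontal distance between spacer6 and seat_a below 0.01 m and z of spacer6 in the frame of seat_a between 0.02 and 0.034 m) or (horizontal distance between spacer7 and seat_a below 0.01 m and z of spacer7 in the frame of seat_a between 0.02 and 0.034 m)) and ((horizontal distance between spacer1 and seat_b below 0.01 m and z of spacer1 in the frame of seat_b between 0.02 and 0.034 m) or (horizontal distance between spacer2 and seat_b below 0.01 m and z of spacer2 in the frame of seat_b between 0.02 and 0.034 m) or (horizontal distance between spacer3 and seat_b below 0.01 m and z of spacer3 in the frame of seat_b between 0.02 and 0.034 m) or (horizontal distance between spacer4 and seat_b below 0.01 m and z of spacer4 in the frame of seat_b between 0.02 and 0.034 m) or (horizontal distance between spacer5 and seat_b below 0.01 m and z of spacer5 in the frame of seat_b between 0.02 and 0.034 m) or (horizontal distance between spacer6 and seat_b below 0.01 m and z of spacer6 in the frame of seat_b between 0.02 and 0.034 m) or (horizontal distance between spacer7 and seat_b below 0.01 m and z of spacer7 in the frame of seat_b between 0.02 and 0.034 m)) and not ((horizontal distance between spacer1 and seat_a below 0.01 m and z of spacer1 in the frame of seat_a between 0.038 and 0.052 m) or (horizontal distance between spacer2 and seat_a below 0.01 m and z of spacer2 in the frame of seat_a between 0.038 and 0.052 m) or (horizontal distance between spacer3 and seat_a below 0.01 m and z of spacer3 in the frame of seat_a between 0.038 and 0.052 m) or (horizontal distance between spacer4 and seat_a below 0.01 m and z of spacer4 in the frame of seat_a between 0.038 and 0.052 m) or (horizontal distance between spacer5 and seat_a below 0.01 m and z of spacer5 in the frame of seat_a between 0.038 and 0.052 m) or (horizontal distance between spacer6 and seat_a below 0.01 m and z of spacer6 in the frame of seat_a between 0.038 and 0.052 m) or (horizontal distance between spacer7 and seat_a below 0.01 m and z of spacer7 in the frame of seat_a between 0.038 and 0.052 m)) and not ((horizontal distance between spacer1 and seat_b below 0.01 m and z of spacer1 in the frame of seat_b between 0.038 and 0.052 m) or (horizontal distance between spacer2 and seat_b below 0.01 m and z of spacer2 in the frame of seat_b between 0.038 and 0.052 m) or (horizontal distance between spacer3 and seat_b below 0.01 m and z of spacer3 in the frame of seat_b between 0.038 and 0.052 m) or (horizontal distance between spacer4 and seat_b below 0.01 m and z of spacer4 in the frame of seat_b between 0.038 and 0.052 m) or (horizontal distance between spacer5 and seat_b below 0.01 m and z of spacer5 in the frame of seat_b between 0.038 and 0.052 m) or (horizontal distance between spacer6 and seat_b below 0.01 m and z of spacer6 in the frame of seat_b between 0.038 and 0.052 m) or (horizontal distance between spacer7 and seat_b below 0.01 m and z of spacer7 in the frame of seat_b between 0.038 and 0.052 m))), for 0.2 s.
At the end, for the whole second after the job is handed in: every spacer present lies flat on a tray spindle (centre within 10 mm of it, height within 7 mm of its place in the pile), both trays hold equal counts, an odd one alone lies on the spare post, all at rest; the carriage is parked (within 6 mm) with the pin in (plunger below 4 mm) (value of joint carriage between -0.006 and 0.006 m and value of joint plunger below 0.004 m and ((horizontal distance between spacer1 and seat_a below 0.01 m and z of spacer1 in the frame of seat_a between 0.002 and 0.016 m) or (horizontal distance between spacer2 and seat_a below 0.01 m and z of spacer2 in the frame of seat_a between 0.002 and 0.016 m) or (horizontal distance between spacer3 and seat_a below 0.01 m and z of spacer3 in the frame of seat_a between 0.002 and 0.016 m) or (horizontal distance between spacer4 and seat_a below 0.01 m and z of spacer4 in the frame of seat_a between 0.002 and 0.016 m) or (horizontal distance between spacer5 and seat_a below 0.01 m and z of spacer5 in the frame of seat_a between 0.002 and 0.016 m) or (horizontal distance between spacer6 and seat_a below 0.01 m and z of spacer6 in the frame of seat_a between 0.002 and 0.016 m) or (horizontal distance between spacer7 and seat_a below 0.01 m and z of spacer7 in the frame of seat_a between 0.002 and 0.016 m)) and ((horizontal distance between spacer1 and seat_b below 0.01 m and z of spacer1 in the frame of seat_b between 0.002 and 0.016 m) or (horizontal distance between spacer2 and seat_b below 0.01 m and z of spacer2 in the frame of seat_b between 0.002 and 0.016 m) or (horizontal distance between spacer3 and seat_b below 0.01 m and z of spacer3 in the frame of seat_b between 0.002 and 0.016 m) or (horizontal distance between spacer4 and seat_b below 0.01 m and z of spacer4 in the frame of seat_b between 0.002 and 0.016 m) or (horizontal distance between spacer5 and seat_b below 0.01 m and z of spacer5 in the frame of seat_b between 0.002 and 0.016 m) or (horizontal distance between spacer6 and seat_b below 0.01 m and z of spacer6 in the frame of seat_b between 0.002 and 0.016 m) or (horizontal distance between spacer7 and seat_b below 0.01 m and z of spacer7 in the frame of seat_b between 0.002 and 0.016 m)) and ((horizontal distance between spacer1 and seat_a below 0.01 m and z of spacer1 in the frame of seat_a between 0.02 and 0.034 m) or (horizontal distance between spacer2 and seat_a below 0.01 m and z of spacer2 in the frame of seat_a between 0.02 and 0.034 m) or (horizontal distance between spacer3 and seat_a below 0.01 m and z of spacer3 in the frame of seat_a between 0.02 and 0.034 m) or (horizontal distance between spacer4 and seat_a below 0.01 m and z of spacer4 in the frame of seat_a between 0.02 and 0.034 m) or (horizontal distance between spacer5 and seat_a below 0.01 m and z of spacer5 in the frame of seat_a between 0.02 and 0.034 m) or (horizontal distance between spacer6 and seat_a below 0.01 m and z of spacer6 in the frame of seat_a between 0.02 and 0.034 m) or (horizontal distance between spacer7 and seat_a below 0.01 m and z of spacer7 in the frame of seat_a between 0.02 and 0.034 m)) and ((horizontal distance between spacer1 and seat_b below 0.01 m and z of spacer1 in the frame of seat_b between 0.02 and 0.034 m) or (horizontal distance between spacer2 and seat_b below 0.01 m and z of spacer2 in the frame of seat_b between 0.02 and 0.034 m) or (horizontal distance between spacer3 and seat_b below 0.01 m and z of spacer3 in the frame of seat_b between 0.02 and 0.034 m) or (horizontal distance between spacer4 and seat_b below 0.01 m and z of spacer4 in the frame of seat_b between 0.02 and 0.034 m) or (horizontal distance between spacer5 and seat_b below 0.01 m and z of spacer5 in the frame of seat_b between 0.02 and 0.034 m) or (horizontal distance between spacer6 and seat_b below 0.01 m and z of spacer6 in the frame of seat_b between 0.02 and 0.034 m) or (horizontal distance between spacer7 and seat_b below 0.01 m and z of spacer7 in the frame of seat_b between 0.02 and 0.034 m)) and ((horizontal distance between spacer1 and seat_a below 0.01 m and z of spacer1 in the frame of seat_a between 0.038 and 0.052 m) or (horizontal distance between spacer2 and seat_a below 0.01 m and z of spacer2 in the frame of seat_a between 0.038 and 0.052 m) or (horizontal distance between spacer3 and seat_a below 0.01 m and z of spacer3 in the frame of seat_a between 0.038 and 0.052 m) or (horizontal distance between spacer4 and seat_a below 0.01 m and z of spacer4 in the frame of seat_a between 0.038 and 0.052 m) or (horizontal distance between spacer5 and seat_a below 0.01 m and z of spacer5 in the frame of seat_a between 0.038 and 0.052 m) or (horizontal distance between spacer6 and seat_a below 0.01 m and z of spacer6 in the frame of seat_a between 0.038 and 0.052 m) or (horizontal distance between spacer7 and seat_a below 0.01 m and z of spacer7 in the frame of seat_a between 0.038 and 0.052 m) or not ((horizontal distance between spacer1 and seat_b below 0.01 m and z of spacer1 in the frame of seat_b between 0.038 and 0.052 m) or (horizontal distance between spacer2 and seat_b below 0.01 m and z of spacer2 in the frame of seat_b between 0.038 and 0.052 m) or (horizontal distance between spacer3 and seat_b below 0.01 m and z of spacer3 in the frame of seat_b between 0.038 and 0.052 m) or (horizontal distance between spacer4 and seat_b below 0.01 m and z of spacer4 in the frame of seat_b between 0.038 and 0.052 m) or (horizontal distance between spacer5 and seat_b below 0.01 m and z of spacer5 in the frame of seat_b between 0.038 and 0.052 m) or (horizontal distance between spacer6 and seat_b below 0.01 m and z of spacer6 in the frame of seat_b between 0.038 and 0.052 m) or (horizontal distance between spacer7 and seat_b below 0.01 m and z of spacer7 in the frame of seat_b between 0.038 and 0.052 m))) and ((horizontal distance between spacer1 and seat_b below 0.01 m and z of spacer1 in the frame of seat_b between 0.038 and 0.052 m) or (horizontal distance between spacer2 and seat_b below 0.01 m and z of spacer2 in the frame of seat_b between 0.038 and 0.052 m) or (horizontal distance between spacer3 and seat_b below 0.01 m and z of spacer3 in the frame of seat_b between 0.038 and 0.052 m) or (horizontal distance between spacer4 and seat_b below 0.01 m and z of spacer4 in the frame of seat_b between 0.038 and 0.052 m) or (horizontal distance between spacer5 and seat_b below 0.01 m and z of spacer5 in the frame of seat_b between 0.038 and 0.052 m) or (horizontal distance between spacer6 and seat_b below 0.01 m and z of spacer6 in the frame of seat_b between 0.038 and 0.052 m) or (horizontal distance between spacer7 and seat_b below 0.01 m and z of spacer7 in the frame of seat_b between 0.038 and 0.052 m) or not ((horizontal distance between spacer1 and seat_a below 0.01 m and z of spacer1 in the frame of seat_a between 0.038 and 0.052 m) or (horizontal distance between spacer2 and seat_a below 0.01 m and z of spacer2 in the frame of seat_a between 0.038 and 0.052 m) or (horizontal distance between spacer3 and seat_a below 0.01 m and z of spacer3 in the frame of seat_a between 0.038 and 0.052 m) or (horizontal distance between spacer4 and seat_a below 0.01 m and z of spacer4 in the frame of seat_a between 0.038 and 0.052 m) or (horizontal distance between spacer5 and seat_a below 0.01 m and z of spacer5 in the frame of seat_a between 0.038 and 0.052 m) or (horizontal distance between spacer6 and seat_a below 0.01 m and z of spacer6 in the frame of seat_a between 0.038 and 0.052 m) or (horizontal distance between spacer7 and seat_a below 0.01 m and z of spacer7 in the frame of seat_a between 0.038 and 0.052 m))) and ((horizontal distance between spacer1 and seat_a below 0.01 m and z of spacer1 in the frame of seat_a between 0 and 0.053 m) or (horizontal distance between spacer1 and seat_b below 0.01 m and z of spacer1 in the frame of seat_b between 0 and 0.053 m) or (horizontal distance between spacer1 and seat_spare below 0.01 m and z of spacer1 in the frame of seat_spare between 0 and 0.018 m)) and linear speed of each of spacer1, spacer2, spacer3, spacer4, spacer5, spacer6, spacer7 below 0.03 m/s and ((horizontal distance between spacer2 and seat_a below 0.01 m and z of spacer2 in the frame of seat_a between 0 and 0.053 m) or (horizontal distance between spacer2 and seat_b below 0.01 m and z of spacer2 in the frame of seat_b between 0 and 0.053 m) or (horizontal distance between spacer2 and seat_spare below 0.01 m and z of spacer2 in the frame of seat_spare between 0 and 0.018 m)) and ((horizontal distance between spacer3 and seat_a below 0.01 m and z of spacer3 in the frame of seat_a between 0 and 0.053 m) or (horizontal distance between spacer3 and seat_b below 0.01 m and z of spacer3 in the frame of seat_b between 0 and 0.053 m) or (horizontal distance between spacer3 and seat_spare below 0.01 m and z of spacer3 in the frame of seat_spare between 0 and 0.018 m)) and ((horizontal distance between spacer4 and seat_a below 0.01 m and z of spacer4 in the frame of seat_a between 0 and 0.053 m) or (horizontal distance between spacer4 and seat_b below 0.01 m and z of spacer4 in the frame of seat_b between 0 and 0.053 m) or (horizontal distance between spacer4 and seat_spare below 0.01 m and z of spacer4 in the frame of seat_spare between 0 and 0.018 m)) and ((horizontal distance between spacer5 and seat_a below 0.01 m and z of spacer5 in the frame of seat_a between 0 and 0.053 m) or (horizontal distance between spacer5 and seat_b below 0.01 m and z of spacer5 in the frame of seat_b between 0 and 0.053 m) or (horizontal distance between spacer5 and seat_spare below 0.01 m and z of spacer5 in the frame of seat_spare between 0 and 0.018 m)) and ((horizontal distance between spacer6 and seat_a below 0.01 m and z of spacer6 in the frame of seat_a between 0 and 0.053 m) or (horizontal distance between spacer6 and seat_b below 0.01 m and z of spacer6 in the frame of seat_b between 0 and 0.053 m) or (horizontal distance between spacer6 and seat_spare below 0.01 m and z of spacer6 in the frame of seat_spare between 0 and 0.018 m)) and ((horizontal distance between spacer7 and seat_a below 0.01 m and z of spacer7 in the frame of seat_a between 0 and 0.053 m) or (horizontal distance between spacer7 and seat_b below 0.01 m and z of spacer7 in the frame of seat_b between 0 and 0.053 m) or (horizontal distance between spacer7 and seat_spare below 0.01 m and z of spacer7 in the frame of seat_spare between 0 and 0.018 m))); the robot touches nothing.
It fails at once if the glue bottle is knocked over (angle between glue's own z axis and vertical above 0.6 rad).
Of spacer1, spacer2, spacer3, spacer4, spacer5, spacer6, spacer7 only 5 to 7 are there at a start; the rules pass over those that are not, and their reading is None.
At some moment in a run one of spacer1, spacer2, spacer3, spacer4, spacer5, spacer6, spacer7 may be knocked a few centimetres aside while the robot is not near it.
Once in a run the grip may slacken for a moment while it holds something.
It also fails if it takes over 210 s, if anything falls off the work surface, if the arm or the gripper's body presses on something with over 40 N, if the wrist force passes 120 N, or if a joint passes its speed limit or range.

### The arm

A 6-joint arm with a two-finger parallel gripper is mounted at the origin on the work surface. World frame = base frame: x ahead of the robot, y to its left, z up, the work surface at z = 0. Lengths are in m, angles in degrees, forces in N, time in s.
With the tool pointing down it reaches from about 0.25 to 0.725 m from the base axis. Payload 9.7 kg.
Tool frame: the origin (TCP) lies midway between the tips of the shut fingers; the grasp point (between the pads) lies 19 mm behind it; z points along the fingers, y is the line along which they close (so a half turn about z gives the same grasp; the last joint's range is limited). The gripper opens to 85 mm and grips with 20 to 120 N. Pads are 22 mm wide; open, the fingers measure 114 mm over their backs; the gripper's body (76 mm by 85 mm) begins 54 mm behind the grasp point. The pads swing forward as they close: fully open they stand 13 mm farther back than shut.
Start: joints at [71.219, 4.979, 10.078, 95.1, 0, 90], TCP at [0.177, 0.521, 0.231] pointing down, gripper open.
Joint ranges: [-179.16, 179.16], [-48.56, 103.87], [-65.8, 70.77], [-126.05, 130.52], [-82.76, 87.17], [-180, 180]. Speed limits (degrees/s): [127.2, 127.2, 147.25, 180, 180, 180].

### API

Orientations are given as [roll, pitch, yaw] about the fixed x, y, z axes, in that order (R = Rz(yaw) Ry(pitch) Rx(roll)).
In Python, from workcell import bot gives the robot as it stands. The module is installed in compiled form; this text tells all that it offers.
- The arm moves only by the tool send_rows, never from a script. Its argument "moves" is one flat list of numbers, 7 for each row, row after row: the shift along the world's x, y, z normalised to -1 to 1, where 1 is 0.025 m, then the turn, a rotation vector about the world's x, y, z normalised to -1 to 1, where 1 is 0.15 rad, then the closure, from -1 (fully open) to 1 (shut), so that 0 is half open. A call has 1 to 8 rows; each row shifts and turns the commanded pose from where the row before left it; what a row does not reach is not made up. A row lasts 1/8 s, in which the tool goes at most 62.5 mm and 10.7 degrees, less where a joint would pass 70% of its speed; a pose out of reach is approached as far as the arm can. A call with a number of a shift or a turn outside -1 to 1 is refused whole. A call with a gripper value outside its range is refused whole. The fingers move at their own pace and stop on an object; "squeeze" is the grip in N (left out, the last holds). Time passes only in rows, so rows that do not move let the fingers close. It gives the time, the measured TCP pose, the force, the opening and the grip force at its end, in the units of the state.
- bot.get_obs(): the state, without advancing time (a new reading comes with each control period).
- bot.camera(name): name is "side" or "top" or "wrist"; returns a dict with "color" (480x640x3 uint8, red, green, blue), "camera_matrix" (3x3 intrinsics, pixels), "D" ([k1, k2, p1, p2, k3] as OpenCV has them; the pictures are not rectified), "R" (3x3) and "t" (3): a world point X has camera coordinates R X + t. Camera axes: x right, y down, z forward; pixel columns grow to the right and rows downward; lengths in m; the calibration is good to about 2 mm. A picture is of the moment at which its call begins. There is no depth.
- bot.job_done(): hands the job in; it is judged then, once.
Trained networks look in the newest picture that a camera, given by its name, has taken for a name from the list of things; names that differ only in an ending like _2 or _b are one class to them, and where a whole thing is asked for, a point or a joint stands for the part that bears it (a point fixed in the world has none). Each returns a list of dicts, best first, with "p" (0 to 1); they miss things now and then, are a little off and sometimes report something else, mostly with a low value. They report only what shows in the picture. A call takes as long as a camera call. They do not tell look-alikes from the thing itself.
- bot.boxes_of(camera, query): "extent" ([left, top, right, bottom] in pixels, round what is visible of it).
- bot.trace(camera, query): "region" (480x640 bool, what is visible of it) and "extent" ([left, top, right, bottom] in pixels, round what is visible of it).
- bot.landmark_of(camera, query): "pixel" ([column, row] in pixels: a listed point, or the origin of a listed thing).
The state is a dict: "time": time; "q": joint angles; "qd": joint speeds; "joint_efforts": joint torques, N m; "ee_pos": TCP position; "tcp_rot": TCP orientation; "wrist_force": force on the tool from outside, world axes, zero at the start; "torque": the same for the moment, N m; "opening": finger opening in m; "grasp_force": force on a finger pad.
Only numpy, scipy, OpenCV 4.12 (cv2) and the standard library are available. Lean on these libraries where they do the work, as an engineer would, in place of code of your own. Each camera call takes 0.05 s, during which the arm holds its last target. There are 200 camera calls.

## Working session

There is one attempt and no reset: what is moved stays moved. The work goes in short steps, Python scripts to look and compute and a tool call to move; the robot and the scene stay as the last step left them, time stands still between calls to the robot, and variables do not carry over. Pictures are saved under pics/ and viewed, at most 14 in all, crops included, and the job is handed in when it is done.

Besides the shell and the picture viewer there is one more tool, called after ">>>" in YAML: its name, and indented under it one key for each argument. send_rows: Moves the arm, as the interface text tells. Its arguments: {"type":"object","properties":{"moves":{"type":"array"},"squeeze":{"type":"number"}},"required":["moves"]}

```bash
mkdir -p pics; cat > h.py <<'E'
from workcell import bot
import cv2, numpy as np
def cam(n, save=None):
    c=bot.camera(n)
    if save: cv2.imwrite(f'pics/{save}.png', c['color'][:,:,::-1])
    return c
def ray(c,px,z):
    K=np.array(c['camera_matrix']);D=np.array(c['D']);R=np.array(c['R']);t=np.array(c['t'])
    u=cv2.undistortPoints(np.array([[px]],float),K,D)[0,0]
    d=R.T@np.array([u[0],u[1],1]); o=-R.T@t
    return o+d*(z-o[2])/d[2]
def proj(c,X):
    R=np.array(c['R']);t=np.array(c['t'])
    return cv2.projectPoints(np.array(X,float).reshape(-1,3),cv2.Rodrigues(R)[0],t,np.array(c['camera_matrix']),np.array(c['D']))[0].reshape(-1,2)
E
python3 - <<'E'
from h import *
np.set_printoptions(precision=3,suppress=True)
print({k:v for k,v in bot.get_obs().items()})
Z={'spacer1':.009,'seat_a':.056,'seat_b':.056,'seat_spare':.03,'knob':.089,'glue':0.,'shuttle':0}
for n in ['top','side']:
    c=cam(n,n+'0')
    print(n,-np.array(c['R']).T@c['t'])
    for q in Z:
        for d in bot.landmark_of(n,q): print(q,round(d['p'],2),np.round(d['pixel']),ray(c,d['pixel'],Z[q]))
E
```

```text
{'time': 0.0, 'q': array([71.22 ,  5.011, 10.034, 95.101,  0.001, 89.998]), 'qd': array([-0.078,  0.019,  0.06 , -0.012,  0.026, -0.014]), 'joint_efforts': array([ -0.   , -52.039,  46.481,   0.016,   0.   ,   0.   ]), 'ee_pos': array([0.177, 0.52 , 0.231]), 'tcp_rot': array([-179.922,   -0.001,  161.221]), 'wrist_force': array([0.883, 0.473, 0.308]), 'torque': array([0.011, 0.006, 0.035]), 'grasp_force': 0.0, 'opening': 0.08520350686338513}
top [0.277 0.014 1.112]
spacer1 0.88 [238. 257.] [0.428 0.206 0.009]
spacer1 0.82 [318. 254.] [0.441 0.004 0.009]
spacer1 0.78 [400. 262.] [ 0.426 -0.205  0.009]
spacer1 0.77 [360. 253.] [ 0.446 -0.104  0.009]
spacer1 0.68 [205. 272.] [0.388 0.286 0.009]
spacer1 0.62 [276. 248.] [0.452 0.111 0.009]
spacer1 0.59 [435. 271.] [ 0.403 -0.294  0.009]
seat_spare 0.95 [156. 237.] [0.47  0.409 0.03 ]
seat_spare 0.87 [172. 316.] [0.276 0.352 0.03 ]
seat_spare 0.55 [242. 314.] [0.287 0.183 0.03 ]
knob 0.56 [319. 170.] [0.634 0.007 0.089]
glue 0.86 [476. 250.] [ 0.463 -0.405  0.   ]
glue 0.32 [206. 270.] [0.393 0.284 0.   ]
shuttle 0.82 [316. 180.] [0.637 0.012 0.   ]
side [ 0.02  -0.569  0.915]
spacer1 0.94 [264. 212.] [0.42  0.201 0.009]
spacer1 0.93 [296. 228.] [0.451 0.102 0.009]
spacer1 0.8 [239. 203.] [0.386 0.273 0.009]
spacer1 0.76 [387. 349.] [ 0.399 -0.292  0.009]
spacer1 0.71 [349. 282.] [ 0.448 -0.111  0.009]
spacer1 0.59 [321. 252.] [0.454 0.    0.009]
spacer1 0.55 [372. 315.] [ 0.43  -0.21   0.009]
seat_a 0.88 [311. 156.] [0.622 0.258 0.056]
seat_a 0.77 [339. 178.] [0.624 0.138 0.056]
seat_b 0.88 [311. 156.] [0.622 0.258 0.056]
seat_b 0.77 [339. 178.] [0.624 0.138 0.056]
seat_spare 0.94 [234. 158.] [0.462 0.417 0.03 ]
seat_spare 0.56 [188. 197.] [0.283 0.361 0.03 ]
knob 0.54 [371. 196.] [0.619 0.009 0.089]
glue 0.87 [444. 372.] [ 0.458 -0.403  0.   ]
glue 0.48 [264. 211.] [0.427 0.211 0.   ]
shuttle 0.91 [368. 216.] [0.63  0.023 0.   ]
```

View pics/top0.png

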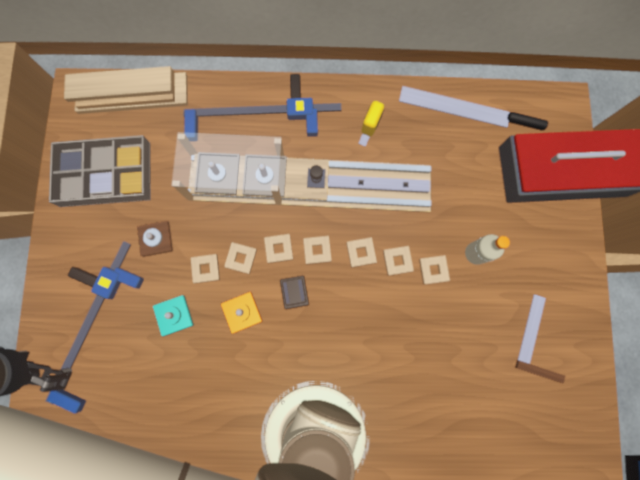

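View pics/side0.png

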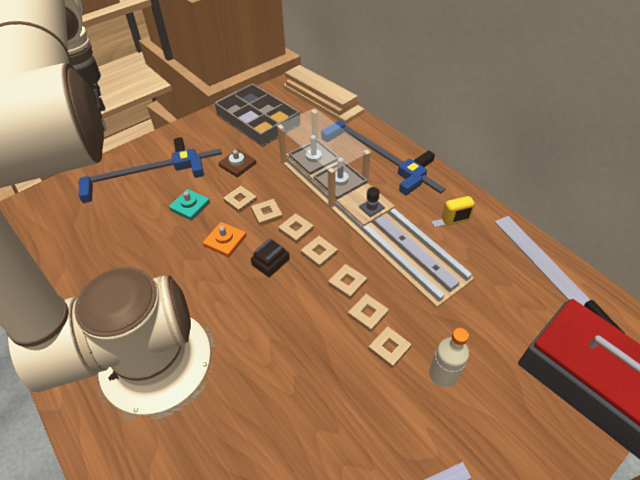

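The top view shows seven spacers (y from +0.29 to −0.29) and the carriage parked, with the knob at pixel (319,170). Three parts could be taken for the spare post: the dark block (155,238), the turquoise one (172,316) and the orange one (241,313). The dark one fits the description. The black box at (294,292) could be mistaken for the knob.

```bash
cat >> h.py <<'E'
def tri(c1,p1,c2,p2):
    P=[];u=[]
    for c,p in((c1,p1),(c2,p2)):
        P.append(np.c_[np.array(c['R']),np.array(c['t'])]);u.append(cv2.undistortPoints(np.array([[p]],float),np.array(c['camera_matrix']),np.array(c['D']))[0,0])
    X=cv2.triangulatePoints(P[0],P[1],u[0],u[1])[:,0];return X[:3]/X[3]
def sq(c,region,z):
    # rectangle of top face on plane z -> centre, sides, angle
    cs=cv2.findContours(region.astype(np.uint8),cv2.RETR_EXTERNAL,cv2.CHAIN_APPROX_NONE)[0]
    k=max(cs,key=cv2.contourArea)[:,0,:]
    w=np.array([ray(c,p,z)[:2] for p in k],np.float32)
    return cv2.minAreaRect(w*1000)
E
python3 - <<'E'
from h import *
np.set_printoptions(precision=4,suppress=True)
t=cam('top');s=cam('side')
kt=bot.landmark_of('top','knob');ks=bot.landmark_of('side','knob')
print('knob',tri(t,kt[0]['pixel'],s,ks[0]['pixel']))
for n,c in(('top',t),('side',s)):
    for q,z in(('spacer1',.018),('shuttle',.012)):
        for d in bot.trace(n,q): print(n,q,round(d['p'],2),d['extent'],np.round(np.array(sum([list(x) if hasattr(x,'__len__') else [x] for x in sq(c,d['region'],z)],[])),1))
# index bar corners of base -y end picked by eye
for p in((431,167),(431,210)): print(ray(t,p,.012))
im=t['color'][145:225,160:440];cv2.imwrite('pics/crop1.png',cv2.resize(im[:,:,::-1],None,fx=2.8,fy=2.8,interpolation=cv2.INTER_CUBIC))
E
```

```text
knob [0.6365 0.0139 0.0658]
top spacer1 0.9 [264.4, 234.7, 295.8, 261.1] [450.2 102.2  66.6  64.3   8.7]
top spacer1 0.88 [422.4, 256.3, 448.4, 286.2] [ 406.7 -288.2   62.4   67.4    9.4]
top spacer1 0.88 [190.7, 256.7, 220.0, 284.4] [395.8 283.2  66.5  70.5   9.3]
top spacer1 0.83 [223.0, 243.5, 257.1, 272.0] [423.1 197.1  66.9  64.9  76. ]
top spacer1 0.67 [349.2, 235.4, 377.7, 268.7] [ 444.9 -106.    63.9   66.    11.8]
top spacer1 0.66 [385.0, 245.2, 413.2, 276.4] [ 426.8 -197.8   64.6   67.5   11.1]
top spacer1 0.61 [305.8, 238.4, 334.9, 267.2] [449.    5.6  66.5  65.    7.2]
top spacer1 0.37 [311.7, 165.7, 323.3, 178.3] [652.7  13.1  31.9  32.7  47.6]
top shuttle 0.87 [174.7, 133.1, 432.6, 217.5] [658.2  50.  671.9 189.7  88.6]
side spacer1 0.93 [281.2, 212.0, 313.6, 244.5] [447.   94.8  75.9  75.7   9.8]
side spacer1 0.87 [349.6, 294.9, 388.5, 332.8] [ 422.5 -201.8   73.3   69.5   10.6]
side spacer1 0.84 [306.7, 236.5, 338.3, 268.9] [446.6  -1.7  72.4  73.1   6.9]
side spacer1 0.82 [249.4, 199.4, 284.8, 226.1] [420.6 187.5  78.1  65.5  76.2]
side spacer1 0.72 [369.7, 327.7, 413.7, 367.7] [ 401.9 -293.1   74.1   70.2    9.1]
side spacer1 0.61 [221.0, 190.0, 259.5, 214.5] [390.3 274.4  78.2  79.1   9.5]
side shuttle 0.74 [280.9, 111.2, 476.6, 306.4] [680.7  99.7 784.  242.5  88.1]
[ 0.6785 -0.2892  0.012 ]
[ 0.5618 -0.2862  0.012 ]
```

View pics/crop1.png

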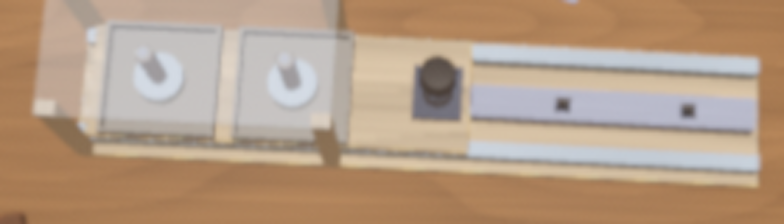

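>>> send_rows:
  moves: [1,-1,0,0,0,-1,-1,1,-1,0,0,0,-1,-1,1,-1,0,0,0,-1,-1,1,-1,0,0,0,-1,-1,1,-1,0,0,0,-1,-1,1,-1,0,0,0,-1,-1,1,-1,0,0,0,-1,-1,1,-1,0,0,0,-1,-1]

```text
time: 2.2
ee_pos: [0.3778, 0.3198, 0.2314]
tcp_rot: [180.0, -0.0, 92.2]
wrist_force: [-0.3, 0.3, -0.5]
opening: 0.0856
grasp_force: 0.0
```

>>> send_rows:
  moves: [1,-1,0,0,0,-0.3,-1,1,-1,0,0,0,0,-1,1,-1,0,0,0,0,-1,1,-1,0,0,0,0,-1,1,-1,0,0,0,0,-1,1,-1,0,0,0,0,-1,1,-1,0,0,0,0,-1,0,-1,0,0,0,0,-1]

```text
time: 3.2
ee_pos: [0.5532, 0.1197, 0.2304]
tcp_rot: [-180.0, 0.0, 89.8]
wrist_force: [1.0, -0.5, -0.2]
opening: 0.0856
grasp_force: 0.0
```

>>> send_rows:
  moves: [1,-1,0,0,0,-0.15,-1,1,-1,0,0,0,0,-1,1,-1,-0.6,0,0,0,-1,0,-1,-1,0,0,0,-1,0,-0.3,-0.6,0,0,0,-1,0,0,0,0,0,0,-1]

```text
time: 3.95
ee_pos: [0.6264, 0.0132, 0.1753]
tcp_rot: [-179.9, -0.0, 88.6]
wrist_force: [-0.7, 0.4, 0.7]
opening: 0.0856
grasp_force: 0.0
```

```bash
python3 - <<'E'
from h import *
np.set_printoptions(precision=4,suppress=True)
o=bot.get_obs();print(o['ee_pos'],o['tcp_rot'],o['q'])
c=cam('wrist','w1');print(-np.array(c['R']).T@c['t'],np.array(c['R'])[2])
for q,z in(('knob',.089),('knob',.102),('seat_a',.056),('seat_b',.056),('spacer1',.009)):
    for d in bot.landmark_of('wrist',q): print(q,round(d['p'],2),np.round(d['pixel']),ray(c,d['pixel'],z))
for d in bot.boxes_of('wrist','knob'): print(d)
print(proj(c,[[.628,.012,.102],[.628,.012,.089]]))
E
```

```text
[0.6264 0.0132 0.1753] [-179.8891   -0.0067   88.5625] [ 1.2045 15.0028 15.3077 90.4153  0.0118 92.642 ]
[0.6284 0.0927 0.3188] [-0.0092 -0.3064 -0.9519]
knob 0.82 [322. 247.] [0.6293 0.0148 0.089 ]
knob 0.82 [322. 247.] [0.6293 0.0192 0.102 ]
spacer1 0.89 [116. 230.] [0.4524 0.0072 0.009 ]
spacer1 0.81 [ 92. 114.] [0.4497 0.1036 0.009 ]
spacer1 0.81 [134. 345.] [ 0.447  -0.1076  0.009 ]
{'extent': [295.8, 218.1, 345.0, 280.4], 'p': 0.61}
[[320.3183 258.3655]
 [320.1985 251.3067]]
```

View pics/w1.png

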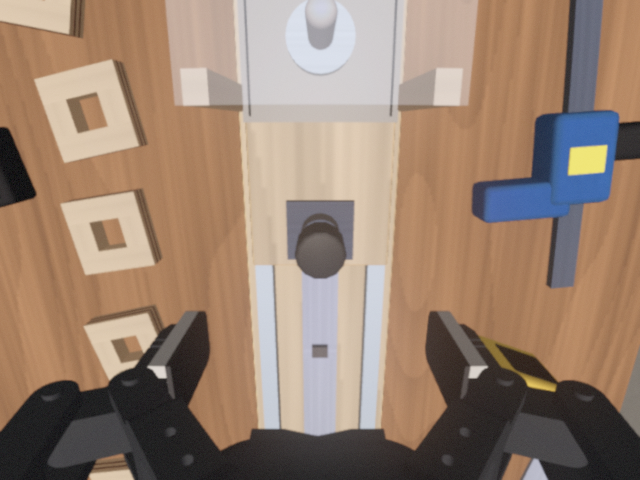

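>>> send_rows:
  moves: [0.1,0.05,-1,0,0,0,-1,0,0,-1,0,0,0,-1,0,0,-1,0,0,0,-1,0,0,-1,0,0,0,-1,0,0,-0.2,0,0,0,-1,0,0,0,0,0,0,1,0,0,0,0,0,0,1,0,0,0,0,0,0,1]
  squeeze: 60

```text
time: 5.3
ee_pos: [0.6294, 0.0145, 0.0724]
tcp_rot: [180.0, -0.0, 88.6]
wrist_force: [-29.8, 0.4, 22.1]
opening: 0.0323
grasp_force: 16.5
```

>>> send_rows:
  moves: [0,0,0,0,0,0,1,0,0,0,0,0,0,1,0,0,0.4,0,0,0,1,0,0,0.4,0,0,0,1,0,0,0,0,0,0,1]

```text
time: 5.92
ee_pos: [0.6284, 0.0145, 0.091]
tcp_rot: [-179.8, -0.0, 88.6]
wrist_force: [-6.0, 0.6, -9.3]
opening: 0.0305
grasp_force: 60.2
```

>>> send_rows:
  moves: [-0.02,-0.8,0,0,0,0,1,-0.02,-0.8,0,0,0,0,1,-0.02,-0.8,0,0,0,0,1,-0.02,-0.8,0,0,0,0,1,-0.02,-0.8,0,0,0,0,1,-0.02,-0.8,0,0,0,0,1,-0.02,-0.8,0,0,0,0,1,-0.02,-0.8,0,0,0,0,1]

```text
time: 6.92
ee_pos: [0.6243, -0.1456, 0.0901]
tcp_rot: [-179.8, -0.1, 88.6]
wrist_force: [-6.5, 2.7, -8.2]
opening: 0.0304
grasp_force: 60.2
```

>>> send_rows:
  moves: [-0.02,-0.8,0,0,0,0,1,-0.02,-0.8,0,0,0,0,1,-0.02,-0.8,0,0,0,0,1,0,-0.4,0,0,0,0,1,0,0,0,0,0,0,1,0,0,-0.4,0,0,0,1,0,0,-0.4,0,0,0,1,0,0,0,0,0,0,1]

```text
time: 7.92
ee_pos: [0.6228, -0.2162, 0.0728]
tcp_rot: [-179.9, 0.1, 88.5]
wrist_force: [-12.6, -0.7, 7.3]
opening: 0.0304
grasp_force: 61.8
```

```bash
python3 - <<'E'
from h import *
np.set_printoptions(precision=4,suppress=True)
o=bot.get_obs();print(o['ee_pos'],o['wrist_force'],o['opening'],o['grasp_force'])
c=cam('wrist','w2')
for q,z in(('knob',.089),('seat_a',.056),('seat_b',.056)):
    for d in bot.landmark_of('wrist',q): print(q,round(d['p'],2),np.round(d['pixel']),ray(c,d['pixel'],z))
E
```

```text
[ 0.6228 -0.2162  0.0728] [-12.5655  -0.7075   7.2615] 0.030389773811815818 61.84074103832245
knob 0.91 [316. 340.] [ 0.6223 -0.2175  0.089 ]
```

View pics/w2.png

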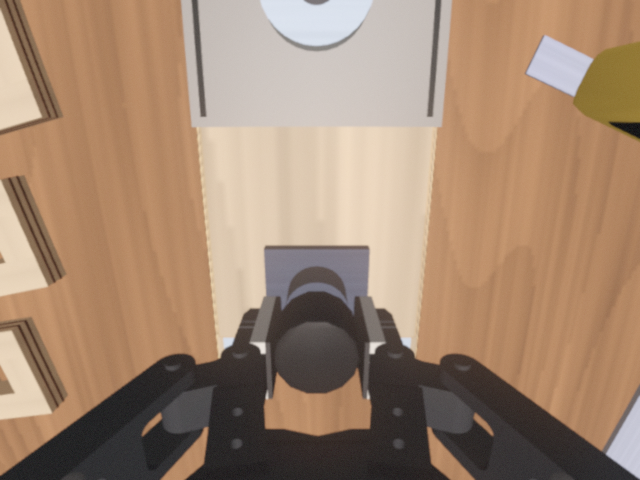

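>>> send_rows:
  moves: [0,0,0,0,0,0,-1,0,0,0,0,0,0,-1,0,0,0,0,0,0,-1,0,0,1,0,0,0,-1,0,0,1,0,0,0,-1,0,0,1,0,0,0,-1,0,0,1,0,0,0,-1,0,0,1,0,0,0,-1]

```text
time: 9.12
ee_pos: [0.6242, -0.2155, 0.1973]
tcp_rot: [180.0, 0.0, 88.6]
wrist_force: [-0.2, 0.3, -0.2]
opening: 0.0854
grasp_force: 0.0
```

>>> send_rows:
  moves: [-1,1,1,0,0,0,-1,-1,1,0,0,0,0,-1,-1,0.5,0,0,0,0,-1,0,0,0,0,0,0,-1]

```text
time: 9.62
ee_pos: [0.5483, -0.1523, 0.2224]
tcp_rot: [179.9, 0.0, 88.6]
wrist_force: [-0.1, 0.2, 0.7]
opening: 0.0853
grasp_force: 0.0
```

```bash
python3 - <<'E'
from h import *
np.set_printoptions(precision=4,suppress=True)
o=bot.get_obs();print(o['ee_pos'],o['tcp_rot'])
C={n:cam(n,n+'3') for n in('wrist','side','top')}
for n in C:
  for q,z in(('knob',.089),('seat_a',.056),('spacer1',.009)):
    for d in bot.landmark_of(n,q): print(n,q,round(d['p'],2),np.round(d['pixel']),ray(C[n],d['pixel'],z))
print('side proj of knob plunger 0/14',proj(C['side'],[[.6225,-.2168,.089],[.6225,-.2168,.103]]))
for n in('wrist','top'):
  for d in bot.trace(n,'spacer1'):
    r=sq(C[n],d['region'],.018);print(n,round(d['p'],2),np.round(r[0]),np.round(r[1]),round(r[2]),d['extent'])
E
```

```text
[ 0.5483 -0.1523  0.2224] [179.9126   0.0191  88.6416]
wrist knob 0.62 [412. 301.] [ 0.624  -0.2145  0.089 ]
wrist seat_a 0.71 [415. 138.] [ 0.6276 -0.0879  0.056 ]
wrist spacer1 0.82 [197.  28.] [0.4497 0.0054 0.009 ]
wrist spacer1 0.77 [209. 160.] [ 0.4487 -0.1064  0.009 ]
wrist spacer1 0.62 [415. 134.] [ 0.6391 -0.0871  0.009 ]
wrist spacer1 0.59 [198. 254.] [ 0.4279 -0.1983  0.009 ]
side knob 0.78 [440. 257.] [ 0.6112 -0.2291  0.089 ]
side knob 0.73 [369. 218.] [ 0.5662 -0.0425  0.089 ]
side seat_a 0.85 [398. 226.] [ 0.6271 -0.0843  0.056 ]
side seat_a 0.83 [366. 200.] [0.624  0.0288 0.056 ]
side spacer1 0.98 [349. 281.] [ 0.4509 -0.1084  0.009 ]
side spacer1 0.95 [239. 202.] [0.3859 0.2744 0.009 ]
side spacer1 0.88 [319. 253.] [0.4462 0.0012 0.009 ]
side spacer1 0.87 [386. 347.] [ 0.3996 -0.2867  0.009 ]
side spacer1 0.85 [297. 228.] [0.4536 0.102  0.009 ]
side spacer1 0.77 [267. 214.] [0.4224 0.19   0.009 ]
top knob 0.31 [307. 176.] [0.6196 0.0348 0.089 ]
top seat_a 0.93 [356. 177.] [ 0.6316 -0.0873  0.056 ]
top seat_a 0.75 [307. 176.] [0.6301 0.0352 0.056 ]
top spacer1 0.89 [275. 248.] [0.4524 0.1117 0.009 ]
top spacer1 0.79 [361. 251.] [ 0.4518 -0.1063  0.009 ]
top spacer1 0.78 [315. 252.] [0.4451 0.0105 0.009 ]
top spacer1 0.64 [238. 259.] [0.4222 0.2051 0.009 ]
top spacer1 0.59 [205. 269.] [0.3947 0.2855 0.009 ]
side proj of knob plunger 0/14 [[439.7324 251.1355]
 [440.8478 247.2196]]
wrist 0.84 [ 430. -197.] [71. 69.] 9 [153.2, 215.5, 235.5, 290.9]
wrist 0.73 [452.   1.] [68. 59.] 7 [151.3, 0.8, 243.8, 74.0]
wrist 0.67 [ 408. -285.] [71. 72.] 7 [148.6, 299.8, 226.9, 364.4]
wrist 0.63 [ 447. -105.] [69. 64.] 12 [160.3, 116.2, 251.9, 203.6]
top 0.88 [396. 284.] [63. 68.] 8 [189.5, 256.1, 219.8, 282.8]
top 0.83 [450. 101.] [63. 65.] 7 [262.7, 235.8, 297.9, 260.0]
top 0.66 [424. 196.] [67. 65.] 77 [225.0, 243.5, 255.1, 272.0]
top 0.57 [448.   6.] [68. 65.] 7 [305.1, 239.3, 333.9, 268.1]
```

View pics/wrist3.png

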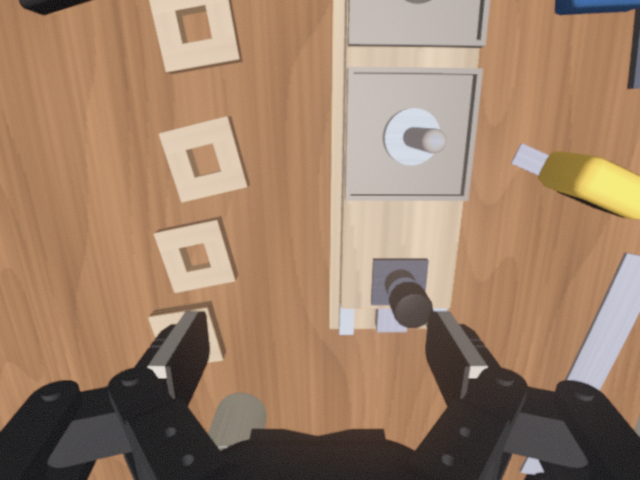

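The pin is in: the knob sits low in the side view, and in the wrist view it is at (408,305) with tray A's spindle at (412,137). I'll take the spacer at wrist pixel (203,160), world (0.449,-0.106), first.

>>> send_rows:
  moves: [-1,0.5,-0.9,0,0,0.4,-1,-1,0.5,-1,0,0,0.4,-1,-1,0.5,-1,0,0,0.4,-1,-0.95,0.35,-1,0,0,0.36,-1,0,0,-1,0,0,0,-1,0,0,0,0,0,0,-1]

```text
time: 11.08
ee_pos: [0.4493, -0.1065, 0.0976]
tcp_rot: [-179.9, -0.1, 102.0]
wrist_force: [-0.6, 0.9, 0.4]
opening: 0.0855
grasp_force: 0.0
```

```bash
cat > look.py <<'E'
from h import *
import sys
# look.py X Y ztop : spacer nearest to X,Y ; outer square + hole centre at plane ztop
np.set_printoptions(precision=4,suppress=True)
def look(X,Y,z,save=None):
    o=bot.get_obs();print('tcp',o['ee_pos'],o['tcp_rot'][2],'open',round(o['opening'],4),'gf',round(o['grasp_force'],1))
    c=cam('wrist',save)
    L=[(round(d['p'],2),ray(c,d['pixel'],z-.009)) for d in bot.landmark_of('wrist','spacer1')]
    L.sort(key=lambda l:np.hypot(l[1][0]-X,l[1][1]-Y))
    for l in L[:2]: print('lm',l)
    for d in bot.trace('wrist','spacer1'):
        r=sq(c,d['region'],z)
        if np.hypot(r[0][0]/1000-X,r[0][1]/1000-Y)<.05:
            print('tr',round(d['p'],2),np.round(r[0],1),np.round(r[1]),round(r[2],1),d['extent'])
            m=d['region'].astype(np.uint8)
            cs,h=cv2.findContours(m,cv2.RETR_CCOMP,cv2.CHAIN_APPROX_NONE)
            for k,hh in zip(cs,h[0]):
                if hh[3]>=0 and cv2.contourArea(k)>60:
                    w=np.array([ray(c,p,z)[:2] for p in k[:,0]],np.float32)*1000
                    q=cv2.minAreaRect(w);print('  hole',np.round(q[0],1),np.round(q[1]),round(q[2],1))
    return c
if __name__=='__main__': look(*map(float,sys.argv[1:4]),*(sys.argv[4:]))
E
python3 look.py .449 -.106 .018 w4
```

```text
tcp [ 0.4493 -0.1065  0.0976] 102.00567619693294 open 0.0855 gf 0.0
lm (0.86, array([ 0.4269, -0.1984,  0.009 ]))
lm (0.93, array([ 0.4063, -0.2926,  0.009 ]))
tr 0.87 [ 446.3 -103.9] [64. 68.] 11.6 [265.3, 196.2, 370.4, 301.2]
  hole [ 446.2 -102.1] [25. 20.] 12.1
```

View pics/w4.png

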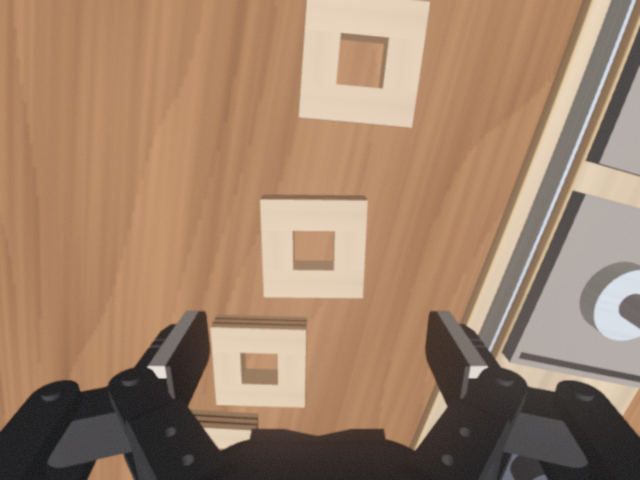

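>>> send_rows:
  moves: [-0.12,0.06,-1,0,0,0,-1,0,0,-1,0,0,0,-1,0,0,-1,0,0,0,-1,0,0,-0.86,0,0,0,-1,0,0,0,0,0,0,1,0,0,0,0,0,0,1,0,0,0,0,0,0,1,0,0,0,0,0,0,1]
  squeeze: 50

```text
time: 12.22
ee_pos: [0.4481, -0.1055, 0.0034]
tcp_rot: [179.9, 0.0, 102.0]
wrist_force: [0.1, -0.5, 5.1]
opening: 0.0628
grasp_force: 55.6
```

>>> send_rows:
  moves: [0,0,1,0,0,0,1,0,0,1,0,0,0,1,0.5,0,1,0,0,0,1,1,0.1,1,0,0,-0.4,1,1,0.2,1,0,0,-0.4,1,1,0.2,0.4,0,0,-0.4,1,1,0.1,0,0,0,-0.37,1,1,0.1,0,0,0,0,1]

```text
time: 13.22
ee_pos: [0.5857, -0.0876, 0.1376]
tcp_rot: [180.0, 0.0, 88.5]
wrist_force: [0.7, 0.3, -0.4]
opening: 0.0624
grasp_force: 55.0
```

>>> send_rows:
  moves: [1,0,0,0,0,0,1,0.74,0,0,0,0,0,1,0,0,0,0,0,0,1]

```text
time: 13.6
ee_pos: [0.6288, -0.0877, 0.1367]
tcp_rot: [-180.0, -0.0, 88.5]
wrist_force: [0.9, 0.1, -0.2]
opening: 0.0624
grasp_force: 55.0
```

```bash
python3 - <<'E'
from h import *
from look import look
o=bot.get_obs();z=o['ee_pos'][2]
c=look(*o['ee_pos'][:2],z+.018,'w5')
for q in('seat_a','seat_b'):
  for d in bot.landmark_of('wrist',q): print(q,round(d['p'],2),np.round(d['pixel']),ray(c,d['pixel'],.056))
E
```

```text
tcp [ 0.6288 -0.0877  0.1367] 88.52717364338294 open 0.0624 gf 55.0
lm (0.64, array([ 0.5308, -0.1024,  0.1457]))
lm (0.62, array([ 0.5416, -0.0005,  0.1457]))
tr 0.57 [628.8 -82.4] [69. 63.] 88.6 [232.2, 239.5, 409.5, 402.5]
  hole [628.7 -79.7] [24. 16.] 0.1
seat_a 0.65 [313.  41.] [0.6292 0.0328 0.056 ]
seat_a 0.55 [315. 250.] [ 0.6275 -0.0859  0.056 ]
seat_b 0.65 [313.  41.] [0.6292 0.0328 0.056 ]
seat_b 0.55 [315. 250.] [ 0.6275 -0.0859  0.056 ]
```

View pics/w5.png

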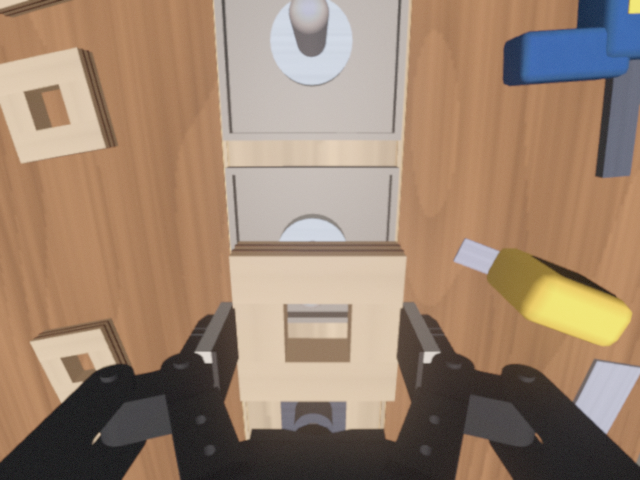

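```bash
cat > held.py <<'E'
from h import *
import sys
# held spacer: bottom face offset dz below TCP; prints offset of centre from TCP (front & back edges of top face from trace)
def held(b=-.0034,save=None):
    o=bot.get_obs();T=o['ee_pos'];c=cam('wrist',save);z=T[2]+b
    print('tcp',np.round(T,4),round(o['tcp_rot'][2],1),'open',round(o['opening'],4),'gf',round(o['grasp_force'],1))
    for d in bot.trace('wrist','spacer1'):
        e=d['extent']
        if not(e[0]<320<e[2] and e[3]>350): continue
        m=d['region']; col=[]
        bot_y=e[3]; low=ray(c,((e[0]+e[2])/2,bot_y),z+.018); 
        up=ray(c,((e[0]+e[2])/2,e[1]),z)   # far lower edge of back wall
        print('held p',round(d['p'],2),np.round(e),'near y',round(low[1]-T[1],4),'far y',round(up[1]-T[1],4),'centre dy',round((low[1]+up[1])/2-T[1],4),'len',round(up[1]-low[1],4))
    return c
if __name__=='__main__': held(float(sys.argv[1]) if len(sys.argv)>1 else -.0034)
E
python3 held.py; python3 - <<'E'
from h import *
c=cam('wrist')
for p in((231,254),(405,254),(395,401),(240,401),(318,241)): print(p,np.round(ray(c,p,.1367+.0146),4),np.round(ray(c,p,.1333),4))
E
```

```text
tcp [ 0.6278 -0.0878  0.1376] 88.5 open 0.0622 gf 55.0
held p 0.94 [230. 242. 409. 404.] near y -0.0334 far y 0.0321 centre dy -0.0006 len 0.0655
(231, 254) [ 0.5972 -0.0542  0.1513] [ 0.5927 -0.0605  0.1333]
(405, 254) [ 0.6607 -0.0558  0.1513] [ 0.665  -0.0624  0.1333]
(395, 401) [ 0.6598 -0.1217  0.1513] [ 0.664  -0.1374  0.1333]
(240, 401) [ 0.5944 -0.12    0.1513] [ 0.5895 -0.1355  0.1333]
(318, 241) [ 0.629  -0.05    0.1513] [ 0.6289 -0.0558  0.1333]
```

>>> send_rows:
  moves: [0,0,-1,0,0,0,1,0,0,-1,0,0,0,1,0,0,-0.8,0,0,0,1,0,0,-0.3,0,0,0,1,0,0,0,0,0,0,1]

```text
time: 14.62
ee_pos: [0.6284, -0.0878, 0.0604]
tcp_rot: [180.0, 0.0, 88.5]
wrist_force: [-0.1, 0.5, 0.4]
opening: 0.0625
grasp_force: 55.0
```

>>> send_rows:
  moves: [0,0,0,0,0,0,-1,0,0,0,0,0,0,-1,0,0,0,0,0,0,-1,0,0,1,0,0,0,-1,0,0,1,0,0,0,-1,0,0,1,0,0,0,-1,-1,0.5,0.6,0,0,0.4,-1,-1,0.6,0,0,0,0.4,-1]

```text
time: 15.62
ee_pos: [0.5784, -0.0602, 0.1512]
tcp_rot: [179.9, 0.0, 95.5]
wrist_force: [0.5, 0.2, -0.1]
opening: 0.0854
grasp_force: 0.0
```

>>> send_rows:
  moves: [-1,0.6,0,0,0,0.2,-1,-1,0.6,0,0,0,0,-1,-1,0.6,-0.2,0,0,0,-1,-1,0.4,-0.6,0,0,0,-1,-1,0.34,-1,0,0,0,-1,-0.1,0,-0.2,0,0,0,-1,0,0,0,0,0,0,-1]

```text
time: 16.5
ee_pos: [0.4514, 0.0031, 0.1003]
tcp_rot: [179.9, 0.0, 97.1]
wrist_force: [0.0, 0.5, -0.1]
opening: 0.0853
grasp_force: 0.0
```

```bash
python3 - <<'E'
from h import *
from look import look
c=look(.449,.004,.018,'w6')
for q in('seat_a','seat_b'):
  for d in bot.landmark_of('wrist',q): print(q,round(d['p'],2),np.round(d['pixel']),ray(c,d['pixel'],.056))
E
```

```text
tcp [0.4514 0.0031 0.1003] 97.10961313517575 open 0.0853 gf 0.0
tr 0.67 [449.8   7.9] [64. 67.] 7.2 [262.3, 191.0, 369.9, 294.6]
  hole [450.1   9.6] [25. 22.] 6.2
```

View pics/w6.png

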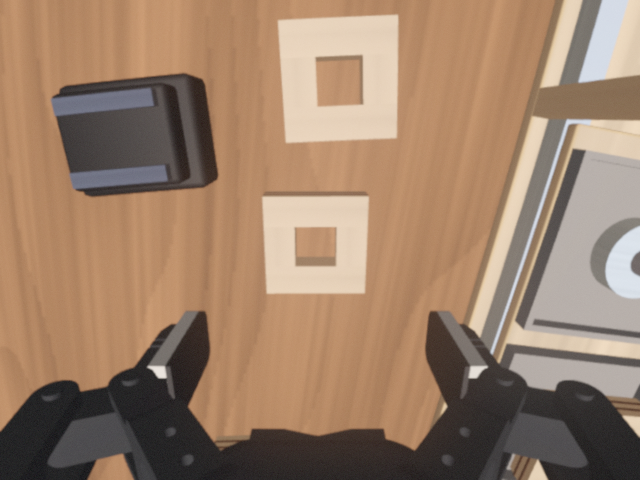

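>>> send_rows:
  moves: [-0.06,0.14,-1,0,0,0,-1,0,0,-1,0,0,0,-1,0,0,-1,0,0,0,-1,0,0,-0.92,0,0,0,-1,0,0,0,0,0,0,1,0,0,0,0,0,0,1,0,0,0,0,0,0,1,0,0,0,0,0,0,1]

```text
time: 17.75
ee_pos: [0.4498, 0.0067, 0.0024]
tcp_rot: [179.9, 0.0, 97.1]
wrist_force: [-0.2, 0.5, -0.3]
opening: 0.0627
grasp_force: 55.4
```

>>> send_rows:
  moves: [0,0,1,0,0,0,1,0,0,1,0,0,0,1,0.5,0,1,0,0,0,1,1,0.1,1,0,0,-0.3,1,1,0.2,1,0,0,-0.3,1,1,0.2,0.4,0,0,-0.4,1,1,0.2,0,0,0,0,1,1,0.2,0,0,0,0,1]

```text
time: 18.75
ee_pos: [0.5878, 0.0294, 0.1372]
tcp_rot: [180.0, -0.0, 88.5]
wrist_force: [0.1, -0.4, -0.2]
opening: 0.0624
grasp_force: 55.5
```

>>> send_rows:
  moves: [1,0.14,0,0,0,0,1,0.7,0,0,0,0,0,1,0,0,0,0,0,0,1]

```text
time: 19.12
ee_pos: [0.6298, 0.0327, 0.1363]
tcp_rot: [-180.0, 0.0, 88.5]
wrist_force: [0.4, -0.5, -1.0]
opening: 0.0624
grasp_force: 55.4
```

```bash
python3 - <<'E'
from h import *
from held import held
c=held()
for n in('wrist','top','side'):
  c=cam(n) if n!='wrist' else c
  for d in bot.landmark_of(n,'seat_a'): print(n,round(d['p'],2),np.round(d['pixel']),np.round(ray(c,d['pixel'],.056),4))
  if n=='side':
   for d in bot.landmark_of(n,'spacer1'): print('sp',round(d['p'],2),np.round(d['pixel']),np.round(ray(c,d['pixel'],.009),4),np.round(ray(c,d['pixel'],.065),4))
E
```

```text
tcp [0.6298 0.0327 0.1363] 88.5 open 0.0624 gf 55.4
held p 0.66 [227. 244. 404. 406.] near y -0.0348 far y 0.031 centre dy -0.0019 len 0.0657
held p 0.56 [273. 405. 371. 437.] near y -0.0513 far y -0.0499 centre dy -0.0506 len 0.0014
wrist 0.81 [316. 251.] [0.6288 0.0338 0.056 ]
wrist 0.7 [320. 406.] [ 0.6291 -0.0864  0.056 ]
top 0.62 [359. 175.] [ 0.6371 -0.095   0.056 ]
side 0.81 [396. 227.] [ 0.6214 -0.0842  0.056 ]
side 0.66 [367. 199.] [0.6295 0.033  0.056 ]
sp 0.82 [367. 176.] [0.7246 0.1318 0.009 ] [0.6811 0.0885 0.065 ]
sp 0.76 [293. 226.] [0.4495 0.1111 0.009 ] [0.4229 0.069  0.065 ]
sp 0.76 [401. 227.] [ 0.6626 -0.0653  0.009 ] [ 0.6229 -0.0965  0.065 ]
sp 0.68 [266. 212.] [0.423  0.1956 0.009 ] [0.398  0.1483 0.065 ]
sp 0.66 [236. 199.] [0.3879 0.289  0.009 ] [0.3651 0.2359 0.065 ]
sp 0.58 [387. 350.] [ 0.3971 -0.2939  0.009 ] [ 0.3738 -0.311   0.065 ]
```

>>> send_rows:
  moves: [0,0.06,-1,0,0,0,1,0,0,-1,0,0,0,1,0,0,-0.8,0,0,0,1,0,0,-0.3,0,0,0,1,0,0,0,0,0,0,1]

```text
time: 20.15
ee_pos: [0.6293, 0.0342, 0.0597]
tcp_rot: [180.0, -0.0, 88.5]
wrist_force: [0.1, -0.6, -1.2]
opening: 0.0623
grasp_force: 55.5
```

>>> send_rows:
  moves: [0,0,0,0,0,0,-1,0,0,0,0,0,0,-1,0,0,0,0,0,0,-1,0,0,1,0,0,0,-1,0,0,1,0,0,0,-1,0,0,1,0,0,0,-1,-1,0,0.6,0,0,0.4,-1,-1,0.2,0,0,0,0.4,-1]

```text
time: 21.15
ee_pos: [0.5795, 0.0391, 0.1508]
tcp_rot: [179.9, 0.0, 95.5]
wrist_force: [0.1, 0.5, 0.5]
opening: 0.0854
grasp_force: 0.0
```

>>> send_rows:
  moves: [-1,0.4,0,0,0,0.3,-1,-1,0.6,0,0,0,0,-1,-1,0.6,-0.2,0,0,0,-1,-1,0.6,-0.6,0,0,0,-1,-1,0.4,-1,0,0,0,-1,-0.2,0,-0.2,0,0,0,-1,0,0,0,0,0,0,-1]

```text
time: 22.02
ee_pos: [0.4498, 0.1041, 0.0999]
tcp_rot: [180.0, 0.0, 98.0]
wrist_force: [0.2, 0.5, -0.5]
opening: 0.0852
grasp_force: 0.0
```

```bash
python3 - <<'E'
from h import *
from look import look
c=look(.451,.105,.018,'w7')
c=cam('side','side7')
cv2.imwrite('pics/s7.png',cv2.resize(c['color'][130:380,180:500,::-1],None,fx=2.4,fy=2.4))
E
```

```text
tcp [0.4498 0.1041 0.0999] 97.97678400469307 open 0.0852 gf 0.0
lm (0.95, array([0.4521, 0.1053, 0.009 ]))
tr 0.65 [451.3 105.7] [65. 69.] 9.4 [264.9, 193.4, 373.6, 302.9]
  hole [450.7 107.4] [25. 20.] 8.0
```

View pics/s7.png

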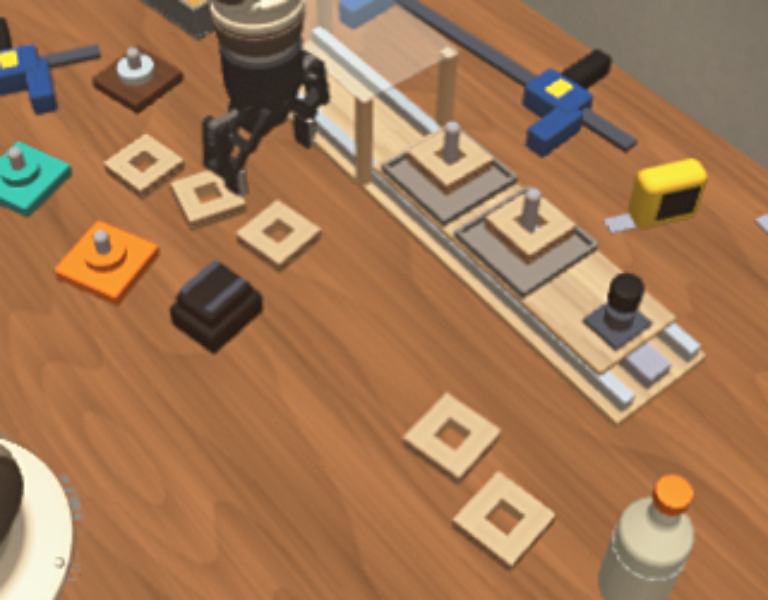

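>>> send_rows:
  moves: [0.05,0,-1,0,0,0,-1,0,0,-1,0,0,0,-1,0,0,-1,0,0,0,-1,0,0,-0.92,0,0,0,-1,0,0,0,0,0,0,1,0,0,0,0,0,0,1,0,0,0,0,0,0,1,0,0,0,0,0,0,1]

```text
time: 23.22
ee_pos: [0.451, 0.1043, 0.002]
tcp_rot: [179.9, -0.0, 98.0]
wrist_force: [-0.4, -0.4, -0.9]
opening: 0.0626
grasp_force: 54.7
```

>>> send_rows:
  moves: [0,0,1,0,0,0,1,0,0,1,0,0,0,1,0,0,1,0,0,0,1,0.88,-0.95,1,0,0,-0.3,1,0.88,-0.95,1,0,0,-0.4,1,0.88,-0.95,0.4,0,0,-0.4,1,0.88,-0.95,0,0,0,0,1,0.88,-0.95,0,0,0,0,1]

```text
time: 24.22
ee_pos: [0.5614, -0.0154, 0.1368]
tcp_rot: [180.0, -0.0, 88.5]
wrist_force: [-0.1, 0.7, -0.1]
opening: 0.0627
grasp_force: 54.7
```

>>> send_rows:
  moves: [0.88,-0.95,0,0,0,0,1,0.88,-0.96,0,0,0,0,1,0.9,-0.99,0,0,0,0,1,0,0,0,0,0,0,1]

```text
time: 24.72
ee_pos: [0.6278, -0.0885, 0.1356]
tcp_rot: [-180.0, 0.0, 88.4]
wrist_force: [-0.8, 0.7, -0.1]
opening: 0.0628
grasp_force: 54.7
```

```bash
python3 held.py -.0025
```

```text
tcp [ 0.6278 -0.0885  0.1356] 88.4 open 0.0628 gf 54.7
held p 0.84 [226. 242. 405. 410.] near y -0.036 far y 0.0321 centre dy -0.0019 len 0.0681
```

>>> send_rows:
  moves: [0,0.06,-1,0,0,0,1,0,0,-1,0,0,0,1,0,0,-0.3,0,0,0,1,0,0,0,0,0,0,1,0,0,0,0,0,0,-1,0,0,0,0,0,0,-1,0,0,0,0,0,0,-1,0,0,1,0,0,0,-1]

```text
time: 25.82
ee_pos: [0.626, -0.0854, 0.1023]
tcp_rot: [-179.8, -0.0, 88.5]
wrist_force: [-0.2, 0.6, -0.2]
opening: 0.0853
grasp_force: 0.0
```

>>> send_rows:
  moves: [0,0,1,0,0,0,-1,-0.5,0,1,0,0,0,-1,-1,1,0.2,0,0,-0.4,-1,-1,1,0,0,0,-0.4,-1,-1,1,0,0,0,-0.4,-1,-1,1,0,0,0,-0.25,-1,-1,1,0,0,0,0,-1,-1,1,0,0,0,0,-1]

```text
time: 26.82
ee_pos: [0.4638, 0.0651, 0.1591]
tcp_rot: [180.0, -0.0, 76.0]
wrist_force: [-0.2, 0.2, 0.7]
opening: 0.0854
grasp_force: 0.0
```

>>> send_rows:
  moves: [-1,1,0,0,0,0,-1,-0.7,1,0,0,0,0,-1,0,1,-0.4,0,0,0,-1,0,1,-1,0,0,0,-1,0,1,-1,0,0,0,-1,0,0.3,0,0,0,0,-1,0,0,0,0,0,0,-1]

```text
time: 27.7
ee_pos: [0.4223, 0.1971, 0.0998]
tcp_rot: [180.0, -0.0, 76.1]
wrist_force: [-0.3, 0.1, -0.3]
opening: 0.0855
grasp_force: 0.0
```

```bash
python3 look.py .423 .196 .018 w8; python3 - <<'E'
from h import *
c=cam('side')
for d in bot.landmark_of('side','spacer1'): print('sp',round(d['p'],2),np.round(d['pixel']),np.round(ray(c,d['pixel'],.009),4),np.round(ray(c,d['pixel'],.083),4))
E
```

```text
tcp [0.4223 0.1971 0.0998] 76.08725537898421 open 0.0855 gf 0.0
tr 0.87 [424.9 199.9] [68. 66.] 76.2 [271.5, 190.6, 375.5, 299.5]
  hole [425.  201.7] [20. 25.] 76.1
sp 0.94 [268. 213.] [0.4244 0.1916 0.009 ] [0.3914 0.1294 0.083 ]
sp 0.86 [369. 313.] [ 0.4269 -0.2027  0.009 ] [ 0.3936 -0.2326  0.083 ]
sp 0.81 [390. 349.] [ 0.4041 -0.2964  0.009 ] [ 0.3727 -0.3187  0.083 ]
sp 0.75 [368. 196.] [0.6734 0.0728 0.009 ] [0.62   0.0203 0.083 ]
sp 0.75 [236. 203.] [0.379  0.2791 0.009 ] [0.3496 0.2098 0.083 ]
sp 0.59 [402. 218.] [ 0.6868 -0.0442  0.009 ] [ 0.6323 -0.0871  0.083 ]
sp 0.58 [400. 226.] [ 0.661  -0.0618  0.009 ] [ 0.6086 -0.1033  0.083 ]
```

>>> send_rows:
  moves: [0.09,0.05,-1,0,0,0,-1,0,0,-1,0,0,0,-1,0,0,-1,0,0,0,-1,0,0,-0.92,0,0,0,-1,0,0,0,0,0,0,1,0,0,0,0,0,0,1,0,0,0,0,0,0,1,0,0,0,0,0,0,1]

```text
time: 28.95
ee_pos: [0.4247, 0.1983, 0.0015]
tcp_rot: [180.0, -0.0, 76.0]
wrist_force: [-0.2, -0.5, -0.1]
opening: 0.0625
grasp_force: 55.5
```

>>> send_rows:
  moves: [0,0,1,0,0,0,1,0,0,1,0,0,0,1,0,-0.5,1,0,0,0,1,0.5,-1,1,0,0,0.5,1,0.5,-1,1,0,0,0.5,1,0.5,-1,0.4,0,0,0.45,1,0.5,-1,0,0,0,0,1,0.5,-1,0,0,0,0,1]

```text
time: 29.95
ee_pos: [0.4873, 0.0599, 0.1363]
tcp_rot: [180.0, -0.0, 88.5]
wrist_force: [0.5, 0.3, -0.6]
opening: 0.0625
grasp_force: 55.6
```

>>> send_rows:
  moves: [0.7,-0.6,0,0,0,0,1,1,-0.2,0,0,0,0,1,1,-0.1,0,0,0,0,1,1,-0.1,0,0,0,0,1,1,-0.1,0,0,0,0,1,0.98,0,0,0,0,0,1,0,0,0,0,0,0,1]

```text
time: 30.82
ee_pos: [0.6296, 0.0332, 0.1351]
tcp_rot: [-180.0, 0.0, 88.5]
wrist_force: [-0.7, 0.4, -1.0]
opening: 0.0624
grasp_force: 55.5
```

```bash
python3 held.py -.0025
```

```text
tcp [0.6296 0.0332 0.1351] 88.5 open 0.0624 gf 55.5
held p 0.92 [267. 399. 372. 435.] near y -0.0495 far y -0.0459 centre dy -0.0477 len 0.0035
held p 0.68 [228. 237. 408. 405.] near y -0.0333 far y 0.0344 centre dy 0.0005 len 0.0678
held p 0.51 [230. 157. 403. 434.] near y -0.049 far y 0.0659 centre dy 0.0085 len 0.115
```

>>> send_rows:
  moves: [0,0,-1,0,0,0,1,0,0,-1,0,0,0,1,0,0,-0.3,0,0,0,1,0,0,0,0,0,0,1,0,0,0,0,0,0,-1,0,0,0,0,0,0,-1,0,0,0,0,0,0,-1,0,0,1,0,0,0,-1]

```text
time: 31.92
ee_pos: [0.6278, 0.0331, 0.1017]
tcp_rot: [-179.8, 0.0, 88.5]
wrist_force: [-0.0, -0.1, 1.2]
opening: 0.0857
grasp_force: 0.0
```

>>> send_rows:
  moves: [0,0,1,0,0,0,-1,-0.5,0,1,0,0,0,-1,-1,-1,0.2,0,0,0.4,-1,-1,-1,0,0,0,0.4,-1,-1,-1,0,0,0,0.4,-1,-1,-1,0,0,0,0.14,-1,-1,-1,0,0,0,0,-1,-1,-1,0,0,0,0,-1]

```text
time: 32.92
ee_pos: [0.4655, -0.1175, 0.1586]
tcp_rot: [180.0, 0.0, 100.0]
wrist_force: [-0.0, 0.1, 0.9]
opening: 0.0852
grasp_force: 0.0
```

>>> send_rows:
  moves: [-1,-1,0,0,0,0,-1,-0.54,-1,-0.4,0,0,0,-1,0,-1,-1,0,0,0,-1,0,-0.3,-1,0,0,0,-1,0,0,0,0,0,0,-1]

```text
time: 33.55
ee_pos: [0.4268, -0.1993, 0.097]
tcp_rot: [-179.9, -0.1, 100.0]
wrist_force: [0.7, 0.1, 0.3]
opening: 0.0853
grasp_force: 0.0
```

```bash
python3 look.py .428 -.199 .018 w9; python3 - <<'E'
from h import *
c=cam('side','side9')
for d in bot.landmark_of('side','spacer1'): print('sp',round(d['p'],2),np.round(d['pixel']),np.round(ray(c,d['pixel'],.009),4),np.round(ray(c,d['pixel'],.083),4))
cv2.imwrite('pics/s9.png',cv2.resize(c['color'][130:380,180:500,::-1],None,fx=2.4,fy=2.4))
E
```

```text
tcp [ 0.4268 -0.1993  0.097 ] 99.96574467578839 open 0.0853 gf 0.0
lm (0.6, array([ 0.4271, -0.1963,  0.009 ]))
lm (0.93, array([ 0.4052, -0.2898,  0.009 ]))
tr 0.89 [ 427.1 -196.8] [64. 69.] 11.0 [264.1, 193.3, 370.7, 297.2]
  hole [ 427.  -194.7] [26. 21.] 12.1
sp 0.97 [237. 203.] [0.3817 0.2763 0.009 ] [0.3521 0.2073 0.083 ]
sp 0.72 [391. 348.] [ 0.4075 -0.2961  0.009 ] [ 0.3758 -0.3185  0.083 ]
sp 0.66 [371. 313.] [ 0.4317 -0.2053  0.009 ] [ 0.3981 -0.235   0.083 ]
sp 0.55 [400. 216.] [ 0.687  -0.0381  0.009 ] [ 0.6325 -0.0815  0.083 ]
sp 0.44 [400. 227.] [ 0.6625 -0.064   0.009 ] [ 0.61   -0.1052  0.083 ]
```

View pics/s9.png

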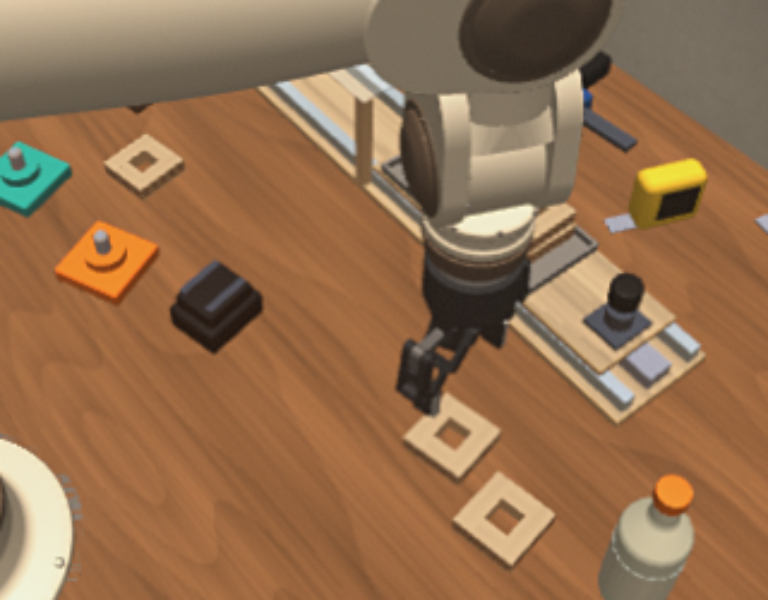

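>>> send_rows:
  moves: [0,0.03,-1,0,0,0,-1,0,0,-1,0,0,0,-1,0,0,-1,0,0,0,-1,0,0,-0.8,0,0,0,-1,0,0,0,0,0,0,1,0,0,0,0,0,0,1,0,0,0,0,0,0,1,0,0,0,0,0,0,1]

```text
time: 34.8
ee_pos: [0.4284, -0.1987, 0.0042]
tcp_rot: [179.9, 0.0, 100.0]
wrist_force: [-0.3, 0.6, 5.1]
opening: 0.0626
grasp_force: 55.4
```

>>> send_rows:
  moves: [0,0,1,0,0,0,1,0,0,1,0,0,0,1,0.2,0,1,0,0,0,1,1,0.55,1,0,0,-0.4,1,1,0.55,1,0,0,-0.5,1,1,0.55,0.4,0,0,-0.44,1,1,0.55,0,0,0,0,1,1,0.55,0,0,0,0,1]

```text
time: 35.8
ee_pos: [0.5587, -0.1293, 0.1386]
tcp_rot: [180.0, 0.0, 88.5]
wrist_force: [-0.4, -0.2, -0.1]
opening: 0.0624
grasp_force: 54.9
```

>>> send_rows:
  moves: [1,0.55,0,0,0,0,1,1,0.55,0,0,0,0,1,0.82,0.6,0,0,0,0,1,0,0,0,0,0,0,1]

```text
time: 36.3
ee_pos: [0.6291, -0.0863, 0.1377]
tcp_rot: [-180.0, -0.0, 88.6]
wrist_force: [-0.2, -0.1, -0.9]
opening: 0.0626
grasp_force: 54.9
```

```bash
python3 - <<'E'
from h import *
from held import held
c=held(-.0025,'w10')
for n in('wrist','side'):
    if n=='side': c=cam(n)
    for d in bot.landmark_of(n,'spacer1'): print(n,round(d['p'],2),np.round(d['pixel']),np.round(ray(c,d['pixel'],.083),4))
E
```

```text
tcp [ 0.6291 -0.0863  0.1377] 88.6 open 0.0626 gf 54.9
held p 0.66 [230. 239. 404. 401.] near y -0.0312 far y 0.0335 centre dy 0.0011 len 0.0647
side 0.91 [366. 193.] [0.6226 0.0314 0.083 ]
side 0.87 [401. 204.] [ 0.664  -0.0532  0.083 ]
side 0.81 [389. 351.] [ 0.3681 -0.3204  0.083 ]
side 0.75 [368. 194.] [0.6244 0.024  0.083 ]
side 0.64 [398. 226.] [ 0.6072 -0.0993  0.083 ]
side 0.61 [399. 217.] [ 0.6282 -0.0804  0.083 ]
side 0.5 [368. 218.] [ 0.5699 -0.0355  0.083 ]
```

View pics/w10.png

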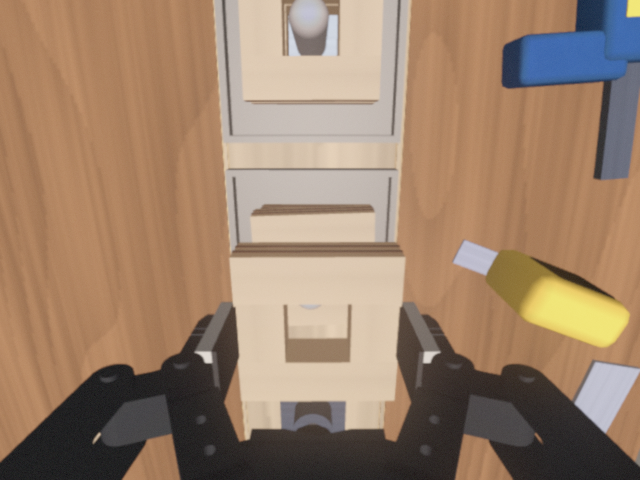

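>>> send_rows:
  moves: [-0.06,-0.06,-0.8,0,0,0,1,0,0,-0.7,0,0,0,1,0,0,-0.1,0,0,0,1,0,0,0,0,0,0,1,0,0,0,0,0,0,-1,0,0,0,0,0,0,-1,0,0,0,0,0,0,-1,0,0,1,0,0,0,-1]

```text
time: 37.55
ee_pos: [0.6259, -0.0886, 0.1217]
tcp_rot: [-179.8, -0.0, 88.5]
wrist_force: [1.1, 0.1, -0.4]
opening: 0.0855
grasp_force: 0.0
```

>>> send_rows:
  moves: [0,0,1,0,0,0,-1,-0.5,0,0.6,0,0,0,-1,-1,-1,0,0,0,0.4,-1,-1,-1,0,0,0,0.4,-1,-1,-1,0,0,0,0.42,-1,-1,-1,0,0,0,0,-1,-1,-1,0,0,0,0,-1,-1,-1,0,0,0,0,-1]

```text
time: 38.55
ee_pos: [0.4627, -0.2392, 0.1631]
tcp_rot: [-180.0, -0.0, 99.0]
wrist_force: [0.0, -0.3, 0.4]
opening: 0.0856
grasp_force: 0.0
```

>>> send_rows:
  moves: [-1,-1,0,0,0,0,-1,-1,-1,-0.4,0,0,0,-1,-0.4,-0.1,-1,0,0,0,-1,0,0,-1,0,0,0,-1,0,0,0,0,0,0,-1]

```text
time: 39.17
ee_pos: [0.4027, -0.2904, 0.1016]
tcp_rot: [-179.9, -0.1, 99.0]
wrist_force: [-0.3, -0.0, -0.3]
opening: 0.0854
grasp_force: 0.0
```

```bash
python3 look.py .405 -.290 .018 w11; python3 - <<'E'
from h import *
c=cam('side','side11')
for d in bot.landmark_of('side','spacer1'): print('sp',round(d['p'],2),np.round(d['pixel']),np.round(ray(c,d['pixel'],.009),4),np.round(ray(c,d['pixel'],.101),4))
E
```

```text
tcp [ 0.4027 -0.2904  0.1016] 98.96910223938548 open 0.0854 gf 0.0
tr 0.61 [ 406.2 -288.4] [65. 68.] 8.8 [270.6, 194.7, 375.1, 296.3]
  hole [ 405.4 -286.6] [25. 20.] 9.1
sp 0.79 [390. 347.] [ 0.4065 -0.2926  0.009 ] [ 0.3672 -0.3207  0.101 ]
sp 0.72 [238. 201.] [0.3874 0.282  0.009 ] [0.3501 0.1955 0.101 ]
sp 0.57 [367. 190.] [0.6875 0.0904 0.009 ] [0.6197 0.0234 0.101 ]
sp 0.49 [366. 195.] [0.6728 0.0777 0.009 ] [0.6064 0.012  0.101 ]
```

>>> send_rows:
  moves: [0.13,0,-1,0,0,0,-1,0,0,-1,0,0,0,-1,0,0,-1,0,0,0,-1,0,0,-0.96,0,0,0,-1,0,0,0,0,0,0,1,0,0,0,0,0,0,1,0,0,0,0,0,0,1,0,0,0,0,0,0,1]

```text
time: 40.42
ee_pos: [0.408, -0.2916, 0.0051]
tcp_rot: [179.9, 0.1, 99.0]
wrist_force: [0.5, 0.9, 3.6]
opening: 0.0621
grasp_force: 55.1
```

>>> send_rows:
  moves: [0,0,1,0,0,0,1,0,0,1,0,0,0,1,0,0.5,1,0,0,0,1,0.7,1,1,0,0,-0.4,1,0.7,1,1,0,0,-0.4,1,0.7,1,0.4,0,0,-0.42,1,0.7,1,0,0,0,0,1,0.7,1,0,0,0,0,1]

```text
time: 41.42
ee_pos: [0.4957, -0.153, 0.1398]
tcp_rot: [180.0, 0.0, 88.5]
wrist_force: [0.3, -0.1, -0.9]
opening: 0.0621
grasp_force: 54.8
```

>>> send_rows:
  moves: [0.7,1,0,0,0,0,1,0.7,1,0,0,0,0,1,0.7,1,0,0,0,0,1,0.7,1,0,0,0,0,1,0.7,1,0,0,0,0,1,0.7,1,0,0,0,0,1,0.7,1,0,0,0,0,1,0.52,0.43,0,0,0,0,1]

```text
time: 42.42
ee_pos: [0.6311, 0.0334, 0.1393]
tcp_rot: [-180.0, -0.0, 88.6]
wrist_force: [-0.7, 0.1, -0.8]
opening: 0.0623
grasp_force: 54.8
```

>>> send_rows:
  moves: [0,0,0,0,0,0,1]

```text
time: 42.55
ee_pos: [0.631, 0.0327, 0.139]
tcp_rot: [-180.0, -0.0, 88.6]
wrist_force: [-0.9, -0.7, 0.7]
opening: 0.0623
grasp_force: 54.8
```

```bash
python3 - <<'E'
from h import *
from held import held
c=held(-.003,'w12')
c=cam('side')
for d in bot.landmark_of('side','spacer1'): print(round(d['p'],2),np.round(d['pixel']),np.round(ray(c,d['pixel'],.009),4),np.round(ray(c,d['pixel'],.101),4))
E
```

```text
tcp [0.631  0.0327 0.139 ] 88.6 open 0.0623 gf 54.8
held p 0.93 [262. 405. 370. 434.] near y -0.0493 far y -0.0497 centre dy -0.0495 len -0.0004
held p 0.89 [265. 395. 366. 408.] near y -0.0351 far y -0.0439 centre dy -0.0395 len -0.0088
held p 0.6 [231. 235. 406. 398.] near y -0.0302 far y 0.0351 centre dy 0.0025 len 0.0653
0.95 [402. 218.] [ 0.6863 -0.047   0.009 ] [ 0.6185 -0.1     0.101 ]
0.77 [237. 203.] [0.3805 0.2754 0.009 ] [0.3438 0.1896 0.101 ]
0.73 [400. 220.] [ 0.6773 -0.0483  0.009 ] [ 0.6105 -0.1012  0.101 ]
0.66 [372. 173.] [0.7443 0.1315 0.009 ] [0.6707 0.0603 0.101 ]
0.58 [401. 226.] [ 0.6644 -0.0628  0.009 ] [ 0.5989 -0.1143  0.101 ]
0.55 [366. 192.] [0.6796 0.0862 0.009 ] [0.6126 0.0196 0.101 ]
0.53 [366. 197.] [0.6656 0.0722 0.009 ] [0.6   0.007 0.101]
```

>>> send_rows:
  moves: [-0.08,-0.07,-0.8,0,0,0,1,0,0,-0.7,0,0,0,1,0,0,-0.14,0,0,0,1,0,0,0,0,0,0,1,0,0,0,0,0,0,-1,0,0,0,0,0,0,-1,0,0,0,0,0,0,-1,0,0,1,0,0,0,-1]

```text
time: 43.75
ee_pos: [0.6276, 0.0302, 0.1217]
tcp_rot: [-179.8, 0.0, 88.5]
wrist_force: [0.2, -0.5, 0.6]
opening: 0.0856
grasp_force: 0.0
```

>>> send_rows:
  moves: [0,0,1,0,0,0,-1,-0.5,0,0.6,0,0,0,-1,-1,0.5,0,0,0,0.4,-1,-1,1,0,0,0,0.4,-1,-1,1,0,0,0,0.42,-1,-1,1,0,0,0,0,-1,-1,1,0,0,0,0,-1,-1,1,0,0,0,0,-1]

```text
time: 44.75
ee_pos: [0.4644, 0.1682, 0.1631]
tcp_rot: [-180.0, -0.0, 99.0]
wrist_force: [0.2, 0.3, 0.3]
opening: 0.0852
grasp_force: 0.0
```

>>> send_rows:
  moves: [-1,1,0,0,0,0,-1,-1,1,0,0,0,0,-1,-0.8,1,-0.4,0,0,0,-1,0,1,-1,0,0,0,-1,0,0.55,-1,0,0,0,-1,0,0,0,0,0,0,-1]

```text
time: 45.5
ee_pos: [0.3944, 0.281, 0.1015]
tcp_rot: [-179.8, 0.1, 99.1]
wrist_force: [-0.2, 0.5, 1.3]
opening: 0.0851
grasp_force: 0.0
```

```bash
python3 look.py .394 .284 .018 w13; python3 - <<'E'
from h import *
C={n:cam(n,n+'13') for n in('side','top')}
for n in C:
 for d in bot.landmark_of(n,'spacer1'): print(n,round(d['p'],2),np.round(d['pixel']),np.round(ray(C[n],d['pixel'],.101),4))
 for d in bot.landmark_of(n,'seat_spare'): print(n,'spare',round(d['p'],2),np.round(d['pixel']),np.round(ray(C[n],d['pixel'],.03),4))
cv2.imwrite('pics/s13.png',cv2.resize(C['side']['color'][130:380,180:500,::-1],None,fx=2.4,fy=2.4))
E
```

```text
tcp [0.3944 0.281  0.1015] 99.0753468778439 open 0.0851 gf 0.0
lm (0.9, array([0.3944, 0.2838, 0.009 ]))
tr 0.63 [395.5 287.3] [65. 68.] 9.3 [265.8, 189.7, 377.5, 294.1]
  hole [395.3 288.7] [26. 20.] 9.2
side 0.77 [368. 188.] [0.625  0.0255 0.101 ]
side 0.74 [239. 202.] [0.3498 0.19   0.101 ]
side 0.72 [399. 216.] [ 0.6192 -0.0887  0.101 ]
side 0.63 [401. 216.] [ 0.6209 -0.093   0.101 ]
side 0.6 [398. 226.] [ 0.5937 -0.1116  0.101 ]
side 0.52 [367. 198.] [0.5989 0.003  0.101 ]
side 0.47 [403. 226.] [ 0.6048 -0.1171  0.101 ]
side 0.46 [369. 192.] [0.6174 0.0161 0.101 ]
side spare 0.8 [187. 196.] [0.2815 0.3632 0.03  ]
side spare 0.79 [235. 158.] [0.4648 0.4175 0.03  ]
side spare 0.72 [225. 232.] [0.2957 0.1895 0.03  ]
top 0.86 [308. 171.] [0.6279 0.0325 0.101 ]
top 0.83 [207. 269.] [0.3854 0.2592 0.101 ]
top 0.61 [307. 172.] [0.6256 0.0348 0.101 ]
top 0.61 [361. 173.] [ 0.6264 -0.0956  0.101 ]
top 0.52 [310. 175.] [0.6177 0.0279 0.101 ]
top 0.44 [358. 176.] [ 0.6179 -0.0887  0.101 ]
top 0.41 [354. 174.] [ 0.6236 -0.0781  0.101 ]
top spare 0.62 [240. 315.] [0.2841 0.1879 0.03  ]
```

View pics/s13.png

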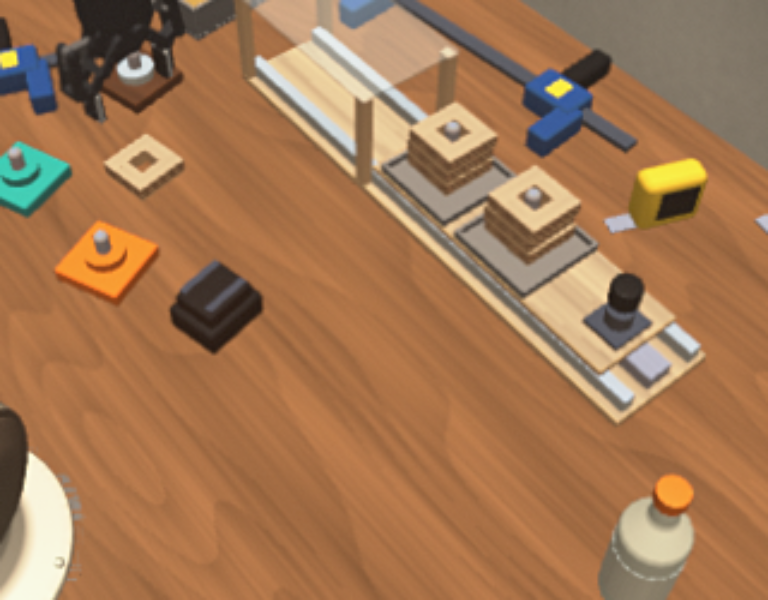

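>>> send_rows:
  moves: [0.03,0.19,-1,0,0,0,-1,0,0,-1,0,0,0,-1,0,0,-1,0,0,0,-1,0,0,-0.96,0,0,0,-1,0,0,0,0,0,0,1,0,0,0,0,0,0,1,0,0,0,0,0,0,1,0,0,0,0,0,0,1]

```text
time: 46.95
ee_pos: [0.3971, 0.2864, 0.0049]
tcp_rot: [180.0, -0.0, 99.0]
wrist_force: [-0.3, -0.3, -0.4]
opening: 0.0622
grasp_force: 55.1
```

>>> send_rows:
  moves: [0,0,1,0,0,0,1,0,0,1,0,0,0,1,0.7,0.5,1,0,0,0,1,0.7,0.5,1,0,0,0,1,0.7,0.6,1,0,0,0,1,0.7,0.6,0.4,0,0,0,1,0,0,0,0,0,0,1]

```text
time: 47.82
ee_pos: [0.4677, 0.342, 0.1398]
tcp_rot: [179.9, -0.0, 99.0]
wrist_force: [-0.5, 0.2, -0.1]
opening: 0.0623
grasp_force: 55.1
```

```bash
python3 - <<'E'
from h import *
from held import held
c=held(-.003,'w14')
for d in bot.landmark_of('wrist','seat_spare'): print('spare',round(d['p'],2),np.round(d['pixel']),np.round(ray(c,d['pixel'],.03),4))
E
```

```text
tcp [0.4677 0.342  0.1398] 99.0 open 0.0623 gf 55.1
spare 0.86 [ 72. 381.] [0.2886 0.1892 0.03  ]
spare 0.68 [ 47. 176.] [0.279  0.3574 0.03  ]
spare 0.66 [339. 123.] [0.4694 0.4211 0.03  ]
```

View pics/w14.png

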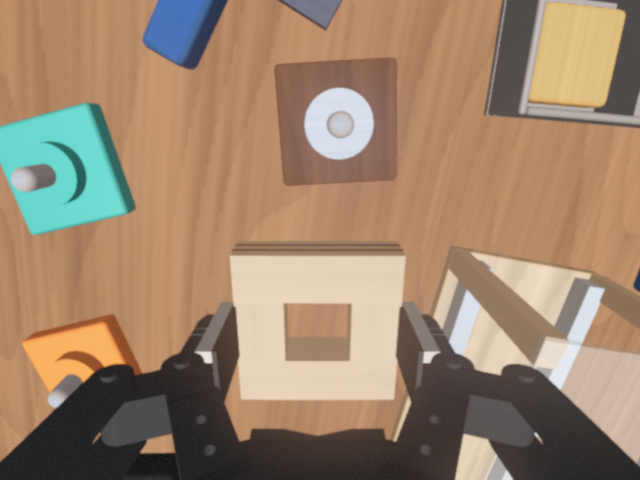

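>>> send_rows:
  moves: [0.06,1,0,0,0,0,1,0,1,0,0,0,0,1,0,1,-0.5,0,0,0,1,0,0.1,-1,0,0,0,1,0,0,-0.8,0,0,0,1,0,0,0,0,0,0,1]

```text
time: 48.72
ee_pos: [0.4669, 0.4175, 0.0799]
tcp_rot: [-179.8, 0.1, 99.0]
wrist_force: [-0.4, -0.5, 0.1]
opening: 0.0624
grasp_force: 55.1
```

```bash
python3 - <<'E'
from h import *
from held import held
c=held(-.004,'w15')
for d in bot.landmark_of('wrist','seat_spare'): print('spare',round(d['p'],2),np.round(d['pixel']),np.round(ray(c,d['pixel'],.03),4))
# post tip through the hole: grey, low saturation, bright blob near projection
X=[.469,.4205,.056];p=proj(c,X)[0];print('tip expected',p)
hsv=cv2.cvtColor(c['color'],cv2.COLOR_RGB2HSV)
u,v=map(int,p)
m=(hsv[...,1]<60)&(hsv[...,2]>90);m[:v-45]=0;m[v+45:]=0;m[:,:u-45]=0;m[:,u+45:]=0
n,l,st,ce=cv2.connectedComponentsWithStats(m.astype(np.uint8))
for i in range(1,n):
    if st[i,4]>60: print(st[i],ce[i],np.round(ray(c,ce[i],.056),4),np.round(ray(c,ce[i],.03),4))
print('hole corners expected rows', proj(c,[[X[0],X[1]+s*.013,c2] for s in(-1,1) for c2 in(.084,.066)]))
E
```

```text
tcp [0.4669 0.4175 0.0799] 99.0 open 0.0624 gf 55.1
held p 0.77 [230. 241. 406. 401.] near y -0.0319 far y 0.032 centre dy 0.0 len 0.0639
tip expected [322.4690679  286.62896364]
[ 277  256   90   75 4884] [323.1484439  283.96805897] [0.4691 0.4219 0.056 ] [0.4713 0.4104 0.03  ]
hole corners expected rows [[318.1550081  342.04286003]
 [318.18991525 320.59105588]
 [328.39209816 286.85078391]
 [327.39651524 269.85018569]]
```

>>> send_rows:
  moves: [0.07,0.09,-0.4,0,0,0,1,0,0,-0.6,0,0,0,1,0,0,0,0,0,0,1]

```text
time: 49.25
ee_pos: [0.4693, 0.4203, 0.0547]
tcp_rot: [-179.9, 0.1, 99.0]
wrist_force: [-0.7, -0.1, -0.8]
opening: 0.0622
grasp_force: 55.1
```

>>> send_rows:
  moves: [0,0,-0.4,0,0,0,1,0,0,-0.3,0,0,0,1,0,0,0,0,0,0,1]

```text
time: 49.62
ee_pos: [0.4697, 0.4207, 0.0384]
tcp_rot: [-179.9, 0.0, 99.0]
wrist_force: [-0.5, 0.4, -1.0]
opening: 0.0622
grasp_force: 55.1
```

>>> send_rows:
  moves: [0,0,0,0,0,0,-1,0,0,0,0,0,0,-1,0,0,0,0,0,0,-1,0,0,1,0,0,0,-1,0,0,1,0,0,0,-1,0,-0.5,1,0,0,0,-1,0,-1,1,0,0,0,-1,0,-0.5,1,0,0,0,-1]

```text
time: 50.62
ee_pos: [0.4701, 0.3701, 0.1654]
tcp_rot: [180.0, -0.0, 99.0]
wrist_force: [0.7, 0.4, 0.2]
opening: 0.0855
grasp_force: 0.0
```

```bash
python3 - <<'E'
from h import *
from look import look
c=look(.469,.42,.048,'w16')
for d in bot.landmark_of('wrist','seat_spare'): print('spare',round(d['p'],2),np.round(d['pixel']),np.round(ray(c,d['pixel'],.03),4))
for d in bot.landmark_of('wrist','knob'): print(d)
C={n:cam(n) for n in('side','top')}
for n in C:
 for d in bot.landmark_of(n,'spacer1'): print(n,round(d['p'],2),np.round(d['pixel']),np.round(ray(C[n],d['pixel'],.101),4),np.round(ray(C[n],d['pixel'],.039),4))
 for d in bot.landmark_of(n,'knob'): print(n,'knob',round(d['p'],2),np.round(d['pixel']),np.round(ray(C[n],d['pixel'],.089),4))
E
```

```text
tcp [0.4701 0.3701 0.1654] 98.9732265014113 open 0.0855 gf 0.0
tr 0.92 [469.8 421.4] [64. 64.] 9.0 [280.9, 115.7, 378.5, 211.1]
  hole [469.7 422.3] [25. 25.] 9.1
spare 0.94 [ 88. 386.] [0.2875 0.1913 0.03  ]
spare 0.63 [ 66. 206.] [0.277  0.3579 0.03  ]
spare 0.61 [328. 160.] [0.4697 0.4224 0.03  ]
side 0.95 [399. 218.] [ 0.614  -0.0947  0.101 ] [ 0.6593 -0.0585  0.039 ]
side 0.83 [372. 186.] [0.6381 0.0259 0.101 ] [0.6852 0.0713 0.039 ]
side 0.64 [401. 226.] [ 0.5997 -0.1145  0.101 ] [ 0.6438 -0.0798  0.039 ]
side 0.63 [235. 159.] [0.428  0.3344 0.101 ] [0.4591 0.4033 0.039 ]
side 0.59 [369. 196.] [0.6076 0.0031 0.101 ] [0.6523 0.0467 0.039 ]
side 0.42 [365. 191.] [0.6133 0.0245 0.101 ] [0.6586 0.0697 0.039 ]
side knob 0.7 [438. 251.] [ 0.6198 -0.2141  0.089 ]
top 0.88 [362. 173.] [ 0.6262 -0.0966  0.101 ] [ 0.6476 -0.1034  0.039 ]
top 0.81 [310. 169.] [0.6321 0.0273 0.101 ] [0.6538 0.0281 0.039 ]
top 0.62 [151. 237.] [0.4582 0.3956 0.101 ] [0.4693 0.419  0.039 ]
top 0.48 [359. 175.] [ 0.6207 -0.0896  0.101 ] [ 0.6418 -0.096   0.039 ]
top 0.47 [305. 172.] [0.6239 0.0405 0.101 ] [0.6452 0.0422 0.039 ]
top 0.41 [356. 173.] [ 0.626  -0.0821  0.101 ] [ 0.6474 -0.0881  0.039 ]
top 0.39 [309. 179.] [0.6077 0.0298 0.101 ] [0.6279 0.0308 0.039 ]
top 0.38 [309. 178.] [0.6087 0.0303 0.101 ] [0.629  0.0313 0.039 ]
top knob 0.73 [356. 176.] [ 0.6213 -0.0846  0.089 ]
top knob 0.71 [414. 175.] [ 0.6289 -0.2247  0.089 ]
```

>>> send_rows:
  moves: [0,-1,1,0,0,-0.4,-1,0,-1,0.4,0,0,-0.4,-1,0,-1,0,0,0,-0.42,-1,0,-1,0,0,0,0,-1,0,-1,0,0,0,0,-1,0,-1,0,0,0,0,-1,0,-1,0,0,0,0,-1,0,-1,0,0,0,0,-1]

```text
time: 52.18
ee_pos: [0.4696, 0.1691, 0.1984]
tcp_rot: [-180.0, 0.0, 88.4]
wrist_force: [0.4, -0.2, 0.1]
opening: 0.0854
grasp_force: 0.0
```

>>> send_rows:
  moves: [0,-1,0,0,0,0,-1,0,-1,0,0,0,0,-1,0,-1,0,0,0,0,-1,0,-1,0,0,0,0,-1,0.6,-1,0,0,0,0,-1,0.6,-1,0,0,0,0,-1,0.6,-1,0,0,0,0,-1,0.6,-1,0,0,0,0,-1]

```text
time: 53.18
ee_pos: [0.5297, -0.0308, 0.1984]
tcp_rot: [-180.0, -0.0, 88.4]
wrist_force: [0.0, -0.2, -0.4]
opening: 0.0855
grasp_force: 0.0
```

>>> send_rows:
  moves: [0.6,-1,0,0,0,0,-1,0.6,-1,0,0,0,0,-1,0.6,-1,0,0,0,0,-1,0.6,-1,0,0,0,0,-1,0.6,-1,0,0,0,0,-1,0.7,-1,0,0,0,0,-1,0,-1,-1,0,0,0,-1,0,-0.46,0,0,0,0,-1]

```text
time: 54.18
ee_pos: [0.6208, -0.217, 0.1713]
tcp_rot: [-179.7, -0.1, 88.3]
wrist_force: [-0.5, 0.7, 0.3]
opening: 0.0852
grasp_force: 0.0
```

>>> send_rows:
  moves: [0,0,0,0,0,0,-1]

```text
time: 54.3
ee_pos: [0.6219, -0.2163, 0.1746]
tcp_rot: [-180.0, -0.0, 88.4]
wrist_force: [0.3, -0.0, 0.0]
opening: 0.0858
grasp_force: 0.0
```

```bash
python3 - <<'E'
from h import *
o=bot.get_obs();print(o['ee_pos'],o['tcp_rot'])
c=cam('wrist','w17')
for d in bot.landmark_of('wrist','knob'): print(round(d['p'],2),np.round(d['pixel']),np.round(ray(c,d['pixel'],.089),4))
E
```

```text
[ 0.62193174 -0.21628388  0.17457384] [-1.79985489e+02 -1.24432925e-02  8.83921533e+01]
0.9 [319. 250.] [ 0.6227 -0.216   0.089 ]
```

>>> send_rows:
  moves: [0.03,0,-1,0,0,0,-1,0,0,-1,0,0,0,-1,0,0,-1,0,0,0,-1,0,0,-1,0,0,0,-1,0,0,-0.1,0,0,0,-1,0,0,0,0,0,0,1,0,0,0,0,0,0,1,0,0,0,0,0,0,1]
  squeeze: 60

```text
time: 55.4
ee_pos: [0.6235, -0.2157, 0.0729]
tcp_rot: [180.0, 0.0, 88.5]
wrist_force: [-21.4, 1.1, 15.6]
opening: 0.0323
grasp_force: 11.9
```

>>> send_rows:
  moves: [0,0,0,0,0,0,1,0,0,0,0,0,0,1,0,0,0.4,0,0,0,1,0,0,0.4,0,0,0,1,0,0,0,0,0,0,1]

```text
time: 56.02
ee_pos: [0.6226, -0.2156, 0.0919]
tcp_rot: [-179.9, -0.0, 88.5]
wrist_force: [-4.8, 0.0, -9.4]
opening: 0.0304
grasp_force: 60.1
```

>>> send_rows:
  moves: [0.01,0.3,0,0,0,0,1,0.01,0.6,0,0,0,0,1,0.02,0.6,0,0,0,0,1,0.02,0.6,0,0,0,0,1,0.02,0.6,0,0,0,0,1,0.02,0.6,0,0,0,0,1,0.02,0.6,0,0,0,0,1,0.02,0.6,0,0,0,0,1]

```text
time: 57.02
ee_pos: [0.6255, -0.1023, 0.0911]
tcp_rot: [-179.8, 0.0, 88.5]
wrist_force: [-8.2, -2.2, -8.1]
opening: 0.0302
grasp_force: 60.2
```

>>> send_rows:
  moves: [0.02,0.6,0,0,0,0,1,0.02,0.6,0,0,0,0,1,0.02,0.6,0,0,0,0,1,0.01,0.6,0,0,0,0,1,0.01,0.6,0,0,0,0,1,0.01,0.6,0,0,0,0,1,0,0.6,0,0,0,0,1,0,0.4,0,0,0,0,1]

```text
time: 58.02
ee_pos: [0.6282, 0.0129, 0.0913]
tcp_rot: [-179.9, 0.0, 88.5]
wrist_force: [-4.5, -2.0, -8.9]
opening: 0.0301
grasp_force: 60.2
```

>>> send_rows:
  moves: [0,0.3,0,0,0,0,1,0,0,0,0,0,0,1,0,0,0,0,0,0,1]

```text
time: 58.4
ee_pos: [0.6284, 0.0175, 0.0913]
tcp_rot: [-179.9, 0.2, 88.4]
wrist_force: [-5.7, -12.1, -9.3]
opening: 0.0303
grasp_force: 60.1
```

>>> send_rows:
  moves: [0,-0.11,0,0,0,0,1,0,0,0,0,0,0,1,0,0,-0.4,0,0,0,1,0,0,-0.4,0,0,0,1,0,0,0,0,0,0,1]

```text
time: 59.02
ee_pos: [0.6285, 0.0169, 0.0732]
tcp_rot: [-180.0, -0.0, 88.5]
wrist_force: [-10.1, -0.7, 2.5]
opening: 0.0302
grasp_force: 61.4
```

>>> send_rows:
  moves: [0,0,0,0,0,0,-1,0,0,0,0,0,0,-1,0,0,0,0,0,0,-1,0,0,1,0,0,0,-1,0,-0.5,1,0,0,0,-1,0,-0.5,1,0,0,0,-1,0,-0.5,1,0,0,0,-1,0,-0.5,1,0,0,0,-1]

```text
time: 60.02
ee_pos: [0.6293, -0.0336, 0.1979]
tcp_rot: [180.0, -0.0, 88.5]
wrist_force: [-0.3, -0.2, -0.1]
opening: 0.0856
grasp_force: 0.0
```

```bash
python3 - <<'E'
from h import *
o=bot.get_obs();print(o['ee_pos'],o['wrist_force'])
C={n:cam(n,n+'18') for n in('wrist','side','top')}
for n in C:
  for q,z in(('knob',.089),('seat_a',.056),('spacer1',.101)):
    for d in bot.landmark_of(n,q): print(n,q,round(d['p'],2),np.round(d['pixel']),np.round(ray(C[n],d['pixel'],z),4))
print('side knob expected 0/14',proj(C['side'],[[.6285,.0138,.089],[.6285,.0138,.103]]))
print('wrist knob expected 0/14',proj(C['wrist'],[[.6285,.0138,.089],[.6285,.0138,.103]]))
for n in('wrist','side'):
  for d in bot.boxes_of(n,'knob'): print(n,d)
E
```

```text
[ 0.62929617 -0.03362041  0.19789739] [-0.31703559 -0.21649106 -0.08988554]
wrist knob 0.66 [314. 164.] [0.6281 0.0181 0.089 ]
side knob 0.42 [371. 196.] [0.6214 0.0095 0.089 ]
side seat_a 0.83 [340. 177.] [0.6274 0.1394 0.056 ]
side seat_a 0.56 [314. 156.] [0.6276 0.2519 0.056 ]
side spacer1 0.67 [338. 169.] [0.6131 0.1292 0.101 ]
side spacer1 0.59 [340. 163.] [0.6316 0.1428 0.101 ]
side spacer1 0.58 [338. 174.] [0.6    0.1127 0.101 ]
side spacer1 0.57 [230. 154.] [0.4271 0.3588 0.101 ]
side spacer1 0.55 [311. 153.] [0.5982 0.2234 0.101 ]
top spacer1 0.69 [150. 236.] [0.4598 0.3974 0.101 ]
side knob expected 0/14 [[372.32867431 193.69092282]
 [372.70421711 189.64523527]]
wrist knob expected 0/14 [[314.26221401 170.67926115]
 [314.11619025 173.54263703]]
wrist {'extent': [290.7, 142.1, 336.9, 197.5], 'p': 0.8}
side {'extent': [366.1, 187.2, 379.3, 201.0], 'p': 0.48}
```

```bash
python3 - <<'E'
import cv2,numpy as np
a=cv2.imread('pics/side0.png',0);b=cv2.imread('pics/side18.png',0)
t=a[180:212,360:384]
r=cv2.matchTemplate(b[165:230,345:400],t,cv2.TM_CCOEFF_NORMED)
print(cv2.minMaxLoc(r),'same place would be (15,15)')
E
```

```text
(-0.5447700619697571, 0.9662928581237793, (26, 19), (14, 15)) same place would be (15,15)
```

```bash
python3 - <<'E'
from h import *
a=cv2.imread('pics/side0.png',0).astype(np.float32);b=cv2.imread('pics/side18.png',0).astype(np.float32)
for (y0,y1,x0,x1) in((184,206,362,382),(186,200,365,381),(203,218,355,385)):
    W=np.eye(2,3,dtype=np.float32)
    cc,W=cv2.findTransformECC(a[y0:y1,x0:x1],b[y0:y1,x0:x1],W,cv2.MOTION_TRANSLATION,(3,200,1e-6),None,1)
    print(cc,W[:,2])
c=cam('side')
p=proj(c,[[.6285,.0138,.089],[.6285,.0158,.089],[.6285,.0138,.093]]);print('2mm +y',p[1]-p[0],'4mm up',p[2]-p[0])
E
```

```text
0.9453291836982782 [-0.44172338 -0.30615136]
0.9207025014110132 [-0.39440346 -0.22267784]
0.9017238864366824 [-0.4147136  -0.44322184]
2mm +y [-0.54278161 -0.43794724] 4mm up [ 0.10667889 -1.14853604]
```

```bash
python3 -c "
from workcell import bot
print(bot.job_done())"
```

```text
the job is handed in; nothing more can be done
None
```

I handed the job in: three spacers on each tray spindle, the seventh on the dark spare post, the carriage back under the cover with the pin in the first hole, and the glue bottle untouched. The hand-in returned no verdict; the last camera check showed the plunger down and the carriage about 2 mm from its starting position.

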